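# Stop the shaker and load the specimen carrier

## Task

The mixing run is over: before touching any jar, turn the shaker's speed dial fully anticlockwise to its off stop. Then stand every specimen jar from the shaker upright on the floor of the carrier tray, and once all of them are in, swing the carrier's retaining bar down until it rests in its catch. Leave everything else on the bench where it is.

Things in the scene. Friction and masses are not known exactly. Their poses are not given: they have to be found in the camera images.
- shaker: White benchtop orbital shaker, fixed: body 320 x 270 mm, console at its -x side, matted deck at its +x side. Origin: on the bench under it; z up. Deck centre at x = 65 mm, y = 0; deck surface 112 mm above the bench, inside 218 (x) x 258 (y) mm, with a lip 10 mm high round it. Dial axis at x = -98 mm, y = 0.
- dial (a joint): Angle of the shaker's speed dial (rad): 0 = off, at its end stop fully anticlockwise (seen from above); grows clockwise to 4.71. It stays where it is left.
- dial_grip (a point): Middle of the dial's bar grip, on its vertical axis; turns with the dial (x along the bar). Black dial 60 mm across, upright bar grip 57 mm long, 14 mm wide, its top 7 mm above and its foot 23 mm below this point; console top 98 mm above the bench. At dial angle 0 the bar lies along the shaker's x, its white line towards -x.
- carrier: Open aluminium carrier tray, fixed to the bench: outside 190 (x) x 290 (y) mm, walls 36 mm high and 5 mm thick, floor 5 mm thick (its top 5 mm above the bench). Origin: centre of the underside; z up. A hinge post stands outside its +x wall and a catch post (a fork open at the top) outside its -x wall, both at y = 0, 107 mm high, 34 mm wide, x = +-105 mm.
- bar (a joint): Angle of the carrier's retaining bar (rad): 0 = lying level over the tray, at rest in the catch; grows as its free end swings up, about 1.57 = upright, at most 1.9. Stiff hinge: the bar stays where it is left; about 2 N at its free end moves it.
- bar_hinge (a point): Hinge axis of the retaining bar, at carrier x = 105 mm, y = 0, 95 mm above the bench; the axis runs along the carrier's y.
- bar_grip (a point): Middle of the black T grip on the free end of the retaining bar, 234 mm from the hinge axis: a round cross-piece 18 mm thick, 60 mm long along the carrier's y. The bar itself is steel, 18 mm wide and 8 mm thick. When closed, the bar runs from the hinge to carrier -x, its underside 91 mm above the bench.
- jar1: Specimen jar, upright closed cylinder 52 mm across and 64 mm high, white with a grey lid, 130 g. Origin: centre of its underside, z up. 3 to 5 jars are there at a start (None: this one is absent).
- jar2: Specimen jar, upright closed cylinder 52 mm across and 64 mm high, white with a grey lid, 130 g. Origin: centre of its underside, z up. 3 to 5 jars are there at a start (None: this one is absent).
- jar3: Specimen jar, upright closed cylinder 52 mm across and 64 mm high, white with a grey lid, 130 g. Origin: centre of its underside, z up. 3 to 5 jars are there at a start (None: this one is absent).
- jar4: Specimen jar, upright closed cylinder 52 mm across and 64 mm high, white with a grey lid, 130 g. Origin: centre of its underside, z up. 3 to 5 jars are there at a start (None: this one is absent).
- jar5: Specimen jar, upright closed cylinder 52 mm across and 64 mm high, white with a grey lid, 130 g. Origin: centre of its underside, z up. 3 to 5 jars are there at a start (None: this one is absent).
- bottle: Bystander: amber bottle 56 mm across, 125 mm high, standing on the bench between shaker and carrier. Origin: centre of its underside.
- dishes: Bystander: stack of clear dishes, 90 mm across, 40 mm high. Origin: centre of its underside.
- marker: Bystander: black marker pen, 130 mm long, 18 mm thick, lying on the bench. Origin: under its middle.
- slidebox: Bystander: flat white slide box 70 x 100 x 35 mm, on the bench beyond the bottle. Origin: centre of its underside.
- dropper: Bystander: small dropper bottle 36 mm across, 60 mm high, standing on the shaker's console at shaker y = -95 mm. Origin: centre of its underside.

How it is judged:
On the way, in this order (a step that is already met when the one before it is completed fails the run):
1. the speed dial is at its off stop, fully anticlockwise (value of joint dial below 0.1 rad), for 0.2 s.
2. every jar stands upright on the floor of the carrier tray, released (x of jar1 in the frame of carrier between -0.085 and 0.085 m and y of jar1 in the frame of carrier between -0.135 and 0.135 m and z of each of jar1, jar2, jar3, jar4, jar5 in the frame of carrier below 0.015 m and angle between each of jar1, jar2, jar3, jar4, jar5's own z axis and vertical below 0.2 rad and x of jar2 in the frame of carrier between -0.085 and 0.085 m and y of jar2 in the frame of carrier between -0.135 and 0.135 m and x of jar3 in the frame of carrier between -0.085 and 0.085 m and y of jar3 in the frame of carrier between -0.135 and 0.135 m and x of jar4 in the frame of carrier between -0.085 and 0.085 m and y of jar4 in the frame of carrier between -0.135 and 0.135 m and x of jar5 in the frame of carrier between -0.085 and 0.085 m and y of jar5 in the frame of carrier between -0.135 and 0.135 m and contact force between the fingers and jar1 below 0.2 N and contact force between the fingers and jar2 below 0.2 N and contact force between the fingers and jar3 below 0.2 N and contact force between the fingers and jar4 below 0.2 N and contact force between the fingers and jar5 below 0.2 N), for 0.2 s.
3. the retaining bar lies in its catch (value of joint bar below 0.06 rad), for 0.2 s.
At the end, for the whole second after the job is handed in: The dial is within 0.1 rad of its off stop, every jar present stands upright (within 0.2 rad) and at rest on the carrier's floor inside its walls, and the retaining bar is down in its catch (within 0.06 rad) (value of joint dial below 0.1 rad and value of joint bar below 0.06 rad and x of jar1 in the frame of carrier between -0.085 and 0.085 m and y of jar1 in the frame of carrier between -0.135 and 0.135 m and z of each of jar1, jar2, jar3, jar4, jar5 in the frame of carrier below 0.015 m and angle between each of jar1, jar2, jar3, jar4, jar5's own z axis and vertical below 0.2 rad and x of jar2 in the frame of carrier between -0.085 and 0.085 m and y of jar2 in the frame of carrier between -0.135 and 0.135 m and x of jar3 in the frame of carrier between -0.085 and 0.085 m and y of jar3 in the frame of carrier between -0.135 and 0.135 m and x of jar4 in the frame of carrier between -0.085 and 0.085 m and y of jar4 in the frame of carrier between -0.135 and 0.135 m and x of jar5 in the frame of carrier between -0.085 and 0.085 m and y of jar5 in the frame of carrier between -0.135 and 0.135 m and linear speed of each of jar1, jar2, jar3, jar4, jar5 below 0.03 m/s); the robot touches nothing.
It fails at once if a jar is touched by the robot before the dial is at off (value of joint dial above 0.2 rad and (contact force between any of the arm, the fingers and jar1 above 1 N or contact force between any of the arm, the fingers and jar2 above 1 N or contact force between any of the arm, the fingers and jar3 above 1 N or contact force between any of the arm, the fingers and jar4 above 1 N or contact force between any of the arm, the fingers and jar5 above 1 N)).
It fails at once if a bystander is moved by more than 40 mm (distance of any of bottle, dishes, marker, slidebox, dropper from where it was at the start of the episode above 0.04 m).
Of jar1, jar2, jar3, jar4, jar5 only 3 to 5 are there at a start; the rules pass over those that are not, and their reading is None.
At some moment in a run one of jar1, jar2, jar3, jar4, jar5 may be knocked a few centimetres aside while the robot is not near it.
It also fails if it takes over 210 s, if anything falls off the work surface, if the arm or the gripper's body presses on something with over 40 N, if the wrist force passes 120 N, or if a joint passes its speed limit or range.

## Robot

A 6-joint arm with a two-finger parallel gripper is mounted at the origin on the work surface. World frame = base frame: x ahead of the robot, y to its left, z up, the work surface at z = 0. Lengths are in m, angles in rad, forces in N, time in s.
With the tool pointing down it reaches from about 0.3 to 0.875 m from the base axis. Payload 6.4 kg.
Tool frame: the origin (TCP) lies midway between the tips of the shut fingers; the grasp point (between the pads) lies 19 mm behind it; z points along the fingers, y is the line along which they close (so a half turn about z gives the same grasp; the last joint's range is limited). The gripper opens to 85 mm and grips with 20 to 120 N. Pads are 22 mm wide; open, the fingers measure 114 mm over their backs; the gripper's body (76 mm by 85 mm) begins 54 mm behind the grasp point. The pads swing forward as they close: fully open they stand 13 mm farther back than shut.
Start: joints at [1.087, 0.181, 1.607, -0, 1.354, -0.206], TCP at [0.158, 0.553, 0.231] pointing down, gripper open.
Joint ranges: [-2.99, 2.99], [-0.89, 2.07], [0.3, 2.58], [-1.14, 4.28], [0, 2.63], [-3.12, 3.12]. Speed limits (rad/s): [2.57, 2.57, 3.01, 3.14, 3.14, 3.14].

## Interface

Orientations are given as a unit quaternion [w, x, y, z].
In Python, from bench import get_obs, camera, hand_in gives the robot as it stands.
- The arm moves only by the tool carry_out, never from a script. Its argument "plan" is a list that holds one entry, the list of rows, each a list of 7 numbers: the shift along the world's x, y, z in m, then the turn, a rotation vector about the world's x, y, z in rad, then the opening, from 0 (shut) to 1 (fully open). In form: [[[x, y, z, rx, ry, rz, hand], ...]]. A call has exactly 5 rows; each row is the pose to reach, as a shift and turn from the pose commanded when the call began; what a row does not reach only later rows make up. A row lasts 1/12 s, in which the tool goes at most 41.7 mm and 7.16 degrees, less where a joint would pass 70% of its speed; a pose out of reach is approached as far as the arm can. A call with a gripper value outside its range is refused whole. The fingers move at their own pace and stop on an object; the grip force is fixed at half the most. Time passes only in rows, so rows that repeat a pose let the fingers close, or fill a call up. It gives the time, the measured TCP pose, the force, the opening and the grip force at its end, in the units of the state.
- get_obs(): the state, without advancing time (a new reading comes with each control period).
- camera(name): name is "scene" or "top" or "wrist"; returns a dict with "pixels" (384x512x3 uint8, red, green, blue), "z_map" (384x512 float32, m along the optical axis (not along the pixel's ray), 0 where there is no reading), "camera_matrix" (3x3 intrinsics, pixels), "cam_to_world" (4x4, takes a point from camera to world coordinates). Camera axes: x right, y up, looking along -z (the intrinsics and any distortion apply to the point x, -y, -z); pixel columns grow to the right and rows downward; lengths in m; the calibration is good to about 2 mm. A picture is of the moment at which its call begins.
- hand_in(): hands the job in; it is judged then, once.
The state is a dict: "time_s": time; "q": joint angles; "dq": joint speeds; "joint_efforts": joint torques, N m; "eef_pos": TCP position; "eef_rot": TCP orientation; "wrist_force": force on the tool from outside, world axes, zero at the start; "torque": the same for the moment, N m; "opening": opening from 0.0 (shut) to 1.0 (fully open); "grasp_force": force on a finger pad.
Only numpy, scipy, OpenCV 4.12 (cv2) and the standard library are available. Lean on these libraries where they do the work, as an engineer would, in place of code of your own. Each camera call takes 0.05 s, during which the arm holds its last target. There are 200 camera calls.

## Working session

There is one attempt and no reset: what is moved stays moved. The work goes in short steps, Python scripts to look and compute and a tool call to move; the robot and the scene stay as the last step left them, time stands still between calls to the robot, and variables do not carry over. Pictures are saved under pics/ and viewed, at most 14 in all, crops included, and the job is handed in when it is done.

Besides the shell and the picture viewer there is one more tool, called after ">>>" by a JSON object that holds its "method" and its "body". carry_out: Moves the arm, as the interface text tells. Its arguments: {"type":"object","properties":{"plan":{"type":"array","items":{"type":"array","items":{"type":"array","items":{"type":"number"}}}}},"required":["plan"]}

```bash
mkdir -p pics; ls; cat > h.py <<'E'
import numpy as np, cv2
from bench import get_obs, camera, hand_in
def save(c,n): cv2.imwrite('pics/'+n, cv2.cvtColor(c['pixels'],cv2.COLOR_RGB2BGR))
def cloud(c):
    K=c['camera_matrix'];T=c['cam_to_world'];z=c['z_map'];v,u=np.mgrid[0:z.shape[0],0:z.shape[1]]
    P=np.stack([(u-K[0,2])/K[0,0]*z,-(v-K[1,2])/K[1,1]*z,-z],-1)
    W=P@T[:3,:3].T+T[:3,3]; W[z==0]=np.nan; return W
def ray(c,u,v,h):
    K=c['camera_matrix'];T=c['cam_to_world']
    d=T[:3,:3]@np.array([(u-K[0,2])/K[0,0],-(v-K[1,2])/K[1,1],-1]);o=T[:3,3]
    return o+d*(h-o[2])/d[2]
E
python3 - <<'E'
from h import *
o=get_obs()
print({k:np.round(v,3).tolist() if v is not None else v for k,v in o.items()})
for n in('scene','top'):
    c=camera(n);save(c,n+'0.png');np.savez('pics/%s0.npz'%n,**c);print(n,np.round(c['cam_to_world'],3).tolist(),np.round(c['camera_matrix'],1).tolist(),[k for k in c])
E
```

```text
pics
{'time_s': 0.0, 'q': [1.087, 0.182, 1.608, 0.0, 1.354, -0.206], 'dq': [0.0, 0.0, 0.0, -0.001, 0.0, 0.0], 'joint_efforts': [0.001, -44.487, -35.134, 0.0, 0.009, 0.0], 'eef_pos': [0.157, 0.552, 0.23], 'eef_rot': [-0.0, 0.138, 0.99, -0.001], 'wrist_force': [0.016, -0.585, 0.21], 'torque': [-0.008, -0.093, -0.0], 'grasp_force': 0.0, 'opening': 1.0}
scene [[-0.886, -0.371, 0.279, 0.924], [0.464, -0.724, 0.51, 0.657], [0.012, 0.581, 0.813, 1.154], [0.0, 0.0, 0.0, 1.0]] [[482.3, 0.0, 261.4], [0.0, 482.3, 190.7], [0.0, 0.0, 1.0]] ['pixels', 'z_map', 'camera_matrix', 'cam_to_world']
top [[-0.008, 0.987, -0.163, 0.363], [-1.0, -0.006, 0.011, -0.0], [0.01, 0.163, 0.987, 1.227], [0.0, 0.0, 0.0, 1.0]] [[351.8, 0.0, 250.1], [0.0, 351.8, 198.0], [0.0, 0.0, 1.0]] ['pixels', 'z_map', 'camera_matrix', 'cam_to_world']
```

View pics/scene0.png

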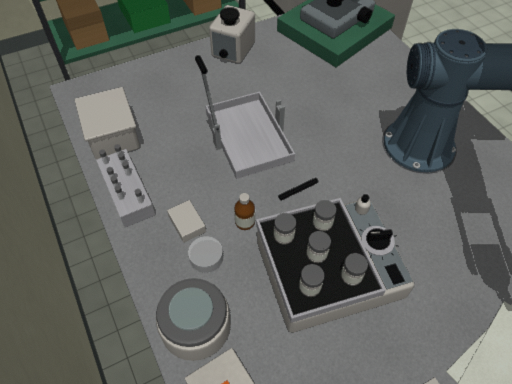

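View pics/top0.png

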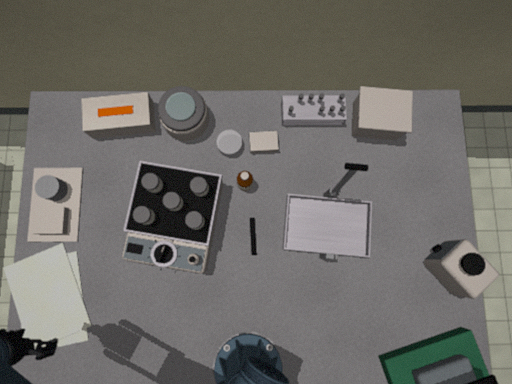

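Scene: the shaker is on the left in the top view, with five jars on its deck: (151,183), (199,186), (172,201), (145,215), (195,220). The dial is at (163,254). The carrier is at (328,226) with its bar upright at (345,180), free end at (356,167).

```bash
python3 - <<'E'
from h import *
C={}
for n in('top','scene'):
    c=dict(np.load('pics/%s0.npz'%n));C[n]=c;W=cloud(c)
    m=((W[...,2]>.166)&(W[...,2]<.186)&(W[...,1]>0.05)&(W[...,1]<.6)&(W[...,0]>.2)&(W[...,0]<.8)).astype(np.uint8)
    k,l,s,_=cv2.connectedComponentsWithStats(m)
    for i in range(1,k):
        if s[i,4]>60:
            P=W[l==i];(x,y),r=cv2.minEnclosingCircle(P[:,:2].astype(np.float32));print(n,'lid',s[i,4],np.round([x,y,r],3),np.round(np.median(P,0),3))
    # carrier wall tops
    m=((W[...,2]>.028)&(W[...,2]<.042)&(W[...,1]<-.05)&(W[...,1]>-.5)&(W[...,0]>.1)&(W[...,0]<.6))
    P=W[m];print(n,'carrier',len(P),cv2.minAreaRect(P[:,:2].astype(np.float32)),P[:,:2].min(0),P[:,:2].max(0))
    m=((W[...,2]>.115)&(W[...,2]<.13)&(W[...,1]>0.05)&(W[...,1]<.5)&(W[...,0]>.2)&(W[...,0]<.8))
    P=W[m];print(n,'shaker rim',len(P),cv2.minAreaRect(P[:,:2].astype(np.float32)))
    m=((W[...,2]>.12)&(W[...,1]<-.05)&(W[...,1]>-.5)&(W[...,0]>.2)&(W[...,0]<.8))
    P=W[m];print(n,'bar',len(P),np.round(P[np.argsort(P[:,2])][::max(1,len(P)//12)],3).tolist())
c=C['top'];a=c['pixels'][235:275,140:215];b=C['scene']['pixels'][215:265,345:420]
A=cv2.resize(a,(750,400));B=cv2.resize(b,(600,400));cv2.imwrite('pics/dial.png',cv2.cvtColor(np.hstack([A[:,:500],B])[:, :800] if 0 else cv2.resize(np.hstack([A,B]),(800,240)),cv2.COLOR_RGB2BGR))
E
```

```text
top lid 230 [0.593 0.293 0.026] [0.593 0.292 0.176]
top lid 229 [0.581 0.146 0.026] [0.581 0.146 0.176]
top lid 237 [0.534 0.227 0.026] [0.533 0.226 0.176]
top lid 243 [0.491 0.314 0.026] [0.49  0.313 0.176]
top lid 236 [0.475 0.157 0.026] [0.474 0.156 0.176]
top carrier 517 ((0.46724897623062134, -0.27850884199142456), (0.29122596979141235, 0.2228725403547287), 84.18702697753906) [ 0.35813987 -0.42888167] [ 0.57982265 -0.12565416]
top shaker rim 1308 ((0.5757139921188354, 0.224671870470047), (0.2717968821525574, 0.45719048380851746), 80.00157928466797)
top bar 331 [[0.799, -0.5, 0.12], [0.575, -0.282, 0.161], [0.581, -0.28, 0.192], [0.581, -0.293, 0.223], [0.583, -0.293, 0.253], [0.591, -0.281, 0.278], [0.588, -0.295, 0.304], [0.587, -0.286, 0.331], [0.602, -0.286, 0.334], [0.594, -0.278, 0.335], [0.596, -0.301, 0.336], [0.596, -0.264, 0.338], [0.598, -0.282, 0.34]]
scene lid 338 [0.476 0.162 0.027] [0.478 0.164 0.178]
scene lid 354 [0.58  0.15  0.028] [0.584 0.152 0.178]
scene lid 382 [0.536 0.23  0.027] [0.537 0.232 0.177]
scene lid 417 [0.493 0.318 0.026] [0.495 0.32  0.178]
scene lid 428 [0.594 0.297 0.026] [0.596 0.299 0.178]
scene carrier 700 ((0.4678076505661011, -0.2737805247306824), (0.2983544170856476, 0.2258731722831726), 85.13733673095703) [ 0.35659207 -0.42809147] [ 0.58017751 -0.11832951]
scene shaker rim 3432 ((0.5694940090179443, 0.22773581743240356), (0.27441272139549255, 0.4465957283973694), 79.1913070678711)
scene bar 312 [[0.577, -0.278, 0.121], [0.581, -0.284, 0.154], [0.58, -0.276, 0.18], [0.587, -0.29, 0.21], [0.588, -0.295, 0.235], [0.592, -0.288, 0.261], [0.588, -0.28, 0.283], [0.599, -0.259, 0.324], [0.6, -0.262, 0.332], [0.586, -0.298, 0.336], [0.595, -0.283, 0.337], [0.593, -0.294, 0.338]]
```

View pics/dial.png

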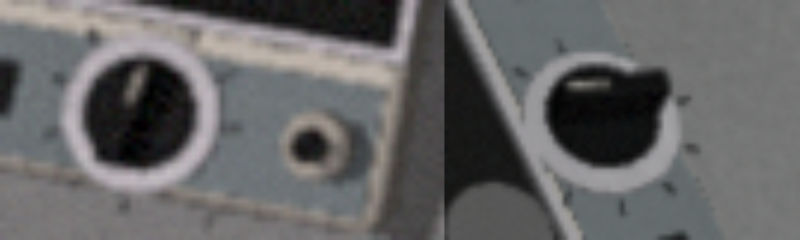

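The crop shows the dial's white line at the upper end of the bar, pointing to shaker +x. That puts the dial near π, so it needs about half a turn anticlockwise.

```bash
python3 - <<'E'
from h import *
for n in('top','scene'):
    c=dict(np.load('pics/%s0.npz'%n));W=cloud(c);px=c['pixels'].astype(int)
    roi=(W[...,0]>.3)&(W[...,0]<.46)&(W[...,1]>.15)&(W[...,1]<.34)&(np.hypot(W[...,0]-.475,W[...,1]-.16)>.04)&(np.hypot(W[...,0]-.491,W[...,1]-.314)>.04)
    m=roi&(W[...,2]>.122)&(W[...,2]<.16);P=W[m]
    print(n,'bar',len(P),P[:,2].min(),P[:,2].max(),cv2.minAreaRect(P[:,:2].astype(np.float32)))
    m=roi&(px.max(-1)<60)&(W[...,2]>.1);P=W[m];print('black',len(P),np.median(P,0),np.percentile(P[:,2],[5,50,95]))
    # bright line on black bar
    m=roi&(W[...,2]>.122)&(px.max(-1)>70);print('line',np.round(W[m],3).tolist()[:12])
    # shaker white rim: deck black mat
    m=((px.max(-1)<45)&(W[...,2]>.105)&(W[...,2]<.119)&(W[...,0]>.4)&(W[...,1]>.05)&(W[...,1]<.42));P=W[m];print('mat',len(P),cv2.minAreaRect(P[:,:2].astype(np.float32)))
    # carrier floor
    m=((W[...,2]>.0)&(W[...,2]<.011)&(px.min(-1)>150)&(W[...,0]>.3)&(W[...,0]<.62)&(W[...,1]<-.08)&(W[...,1]>-.47));P=W[m];print('floor',len(P),cv2.minAreaRect(P[:,:2].astype(np.float32)))
    m=((W[...,2]>.09)&(W[...,2]<.125)&(W[...,0]>.3)&(W[...,0]<.62)&(W[...,1]<-.1)&(W[...,1]>-.47));P=W[m]
    for s in (P[P[:,0]<.45],P[P[:,0]>.45]): print('post',len(s),s.mean(0))
    m=((W[...,2]>.04)&(W[...,2]<.22)&(W[...,0]>.3)&(W[...,0]<.8)&(W[...,1]<.08)&(W[...,1]>-.1));P=W[m];print('bottle',np.median(P,0),P[:,2].max())
    m=((W[...,2]>.1)&(W[...,2]<.17)&(W[...,0]>.3)&(W[...,0]<.43)&(W[...,1]<.19)&(W[...,1]>.08));P=W[m];P=P[P[:,2]>.13];print('dropper',np.median(P,0),P[:,2].max())
E
```

```text
top bar 275 0.12201156672571067 0.1596775272152946 ((0.3858555853366852, 0.24655422568321228), (0.201314777135849, 0.08197327703237534), 79.66582489013672)
black 764 [0.43048059 0.24728699 0.1129316 ] [0.10873803 0.1129316  0.14412914]
line [[0.443, 0.338, 0.123], [0.44, 0.339, 0.122], [0.44, 0.334, 0.126], [0.44, 0.329, 0.122], [0.44, 0.326, 0.123], [0.44, 0.323, 0.123], [0.44, 0.315, 0.127], [0.437, 0.329, 0.124], [0.437, 0.325, 0.126], [0.437, 0.323, 0.122], [0.437, 0.32, 0.123], [0.437, 0.316, 0.124]]
mat 3599 ((0.6171708106994629, 0.21983858942985535), (0.253815233707428, 0.3795625865459442), 79.8526382446289)
floor 3686 ((0.46506527066230774, -0.28100231289863586), (0.270009309053421, 0.1727672517299652), 84.14971160888672)
post 47 [ 0.36324728 -0.26702119  0.09859748]
post 50 [ 0.57059204 -0.28536473  0.10655674]
bottle [0.64439091 0.02060206 0.04639444] 0.13099757175536397
dropper [0.35867922 0.16269458 0.13924368] 0.16318775219939674
scene bar 536 0.12204250744786505 0.15989934158190988 ((0.38724252581596375, 0.2481849491596222), (0.19837719202041626, 0.0827210396528244), 79.63709259033203)
black 1085 [0.42364301 0.25525133 0.11476373] [0.10968548 0.11476373 0.14568495]
line [[0.361, 0.16, 0.162], [0.35, 0.163, 0.159], [0.349, 0.166, 0.158], [0.359, 0.152, 0.138], [0.362, 0.152, 0.135], [0.364, 0.157, 0.142], [0.367, 0.155, 0.137], [0.366, 0.157, 0.14], [0.363, 0.158, 0.138], [0.342, 0.168, 0.137], [0.372, 0.157, 0.138], [0.368, 0.157, 0.136]]
mat 5129 ((0.5124563574790955, 0.23620277643203735), (0.25536248087882996, 0.2584029734134674), 79.73772430419922)
floor 2676 ((0.4630851745605469, -0.28582924604415894), (0.2592487931251526, 0.17171873152256012), 84.15367889404297)
post 68 [ 0.36375106 -0.26301121  0.09995997]
post 65 [ 0.57406527 -0.2783973   0.10538675]
bottle [0.72788541 0.0311919  0.04522497] 0.13203706538552318
dropper [0.36313614 0.1721985  0.14002998] 0.16589617887422803
```

```bash
python3 - <<'E'
from h import *
for n in('top','scene'):
    c=dict(np.load('pics/%s0.npz'%n));W=cloud(c);px=c['pixels'].astype(int)
    r=np.hypot(W[...,0]-.377,W[...,1]-.256)
    m=(r<.045)&(W[...,2]>.128)&(W[...,2]<.17);P=W[m];
    print(n,len(P),np.percentile(P[:,2],[5,25,50,75,95]),cv2.minAreaRect(P[:,:2].astype(np.float32)))
    t=m&(W[...,2]>np.percentile(P[:,2],60)-.004); P=W[t].astype(np.float32); print('top',len(P),P.mean(0),cv2.minAreaRect(P[:,:2]),cv2.fitLine(P[:,:2],cv2.DIST_L2,0,.01,.01).ravel())
    b=m&(px.max(-1)>75);print('line',np.round(W[b].mean(0),3),b.sum())
    m=(r<.05)&(W[...,2]>.1)&(W[...,2]<.128)&(px.max(-1)<60);P=W[m];print('disk',P.mean(0),cv2.minEnclosingCircle(P[:,:2].astype(np.float32)))
    m=(r<.06)&(W[...,2]>.09)&(W[...,2]<.128)&(px.min(-1)>140);P=W[m];print('ring',P.mean(0),cv2.minEnclosingCircle(P[:,:2].astype(np.float32)))
E
```

```text
top 103 [0.13080083 0.14015454 0.14198457 0.14342067 0.14585812] ((0.37544894218444824, 0.26020869612693787), (0.014169413596391678, 0.056045182049274445), 67.24386596679688)Traceback (most recent call last):
  File "<stdin>", line 7, in <module>
cv2.error: OpenCV(4.12.0) /io/opencv/modules/imgproc/src/convhull.cpp:143: error: (-215:Assertion failed) total >= 0 && (depth == CV_32F || depth == CV_32S) in function 'convexHull'
```

>>> {"method": "carry_out", "body": {"plan": [[[0.009, -0.012, 0, 0, 0, -0.124, 1], [0.018, -0.024, 0, 0, 0, -0.248, 1], [0.026, -0.036, 0, 0, 0, -0.372, 1], [0.035, -0.048, 0, 0, 0, -0.496, 1], [0.044, -0.058, 0, 0, 0, -0.62, 1]]]}}

```text
time_s: 0.52
eef_pos: [0.2017, 0.494, 0.2308]
eef_rot: [-0.0, 0.437, 0.9, -0.001]
wrist_force: [-0.2, -0.4, 0.1]
opening: 1.001
grasp_force: 0.0
```

>>> {"method": "carry_out", "body": {"plan": [[[0.009, -0.012, 0, 0, 0, -0.124, 1], [0.018, -0.024, 0, 0, 0, -0.248, 1], [0.026, -0.036, 0, 0, 0, -0.372, 1], [0.035, -0.048, 0, 0, 0, -0.496, 1], [0.044, -0.058, 0, 0, 0, -0.62, 1]]]}}

```text
time_s: 0.93
eef_pos: [0.2457, 0.436, 0.2309]
eef_rot: [0.0, 0.69, 0.723, -0.0]
wrist_force: [0.2, 0.2, 0.8]
opening: 0.998
grasp_force: 0.0
```

>>> {"method": "carry_out", "body": {"plan": [[[0.009, -0.012, 0, 0, 0, -0.124, 1], [0.018, -0.024, 0, 0, 0, -0.248, 1], [0.026, -0.036, 0, 0, 0, -0.372, 1], [0.035, -0.048, 0, 0, 0, -0.496, 1], [0.044, -0.058, 0, 0, 0, -0.62, 1]]]}}

```text
time_s: 1.35
eef_pos: [0.2897, 0.378, 0.2309]
eef_rot: [0.0, 0.878, 0.478, -0.0]
wrist_force: [-0.1, -0.0, -0.3]
opening: 1.001
grasp_force: 0.0
```

>>> {"method": "carry_out", "body": {"plan": [[[0.009, -0.012, 0, 0, 0, -0.124, 1], [0.018, -0.024, 0, 0, 0, -0.248, 1], [0.026, -0.036, 0, 0, 0, -0.372, 1], [0.035, -0.048, 0, 0, 0, -0.496, 1], [0.044, -0.058, 0, 0, 0, -0.62, 1]]]}}

```text
time_s: 1.77
eef_pos: [0.3337, 0.3201, 0.2309]
eef_rot: [0.0, 0.982, 0.188, -0.0]
wrist_force: [0.3, 0.8, -0.5]
opening: 0.999
grasp_force: 0.0
```

>>> {"method": "carry_out", "body": {"plan": [[[0.009, -0.012, 0, 0, 0, -0.124, 1], [0.018, -0.024, 0, 0, 0, -0.248, 1], [0.026, -0.036, 0, 0, 0, -0.372, 1], [0.035, -0.048, 0, 0, 0, -0.496, 1], [0.043, -0.059, 0, 0, 0, -0.62, 1]]]}}

```text
time_s: 2.18
eef_pos: [0.3768, 0.2612, 0.2309]
eef_rot: [0.0, 0.993, -0.121, -0.0]
wrist_force: [0.5, 0.0, 0.4]
opening: 0.999
grasp_force: 0.0
```

>>> {"method": "carry_out", "body": {"plan": [[[0, 0, 0, 0, 0, -0.1, 1], [0, 0, 0, 0, 0, -0.166, 1], [0, 0, 0, 0, 0, -0.166, 1], [0, 0, 0, 0, 0, -0.166, 1], [0, 0, 0, 0, 0, -0.166, 1]]]}}

```text
time_s: 2.6
eef_pos: [0.3765, 0.262, 0.2311]
eef_rot: [0.0, 0.98, -0.199, -0.0]
wrist_force: [0.5, 0.4, 0.5]
opening: 0.999
grasp_force: 0.0
```

```bash
cat >> h.py <<'E'
from scipy.spatial.transform import Rotation as R
def st():
    o=get_obs();q=o['eef_rot'];M=R.from_quat([q[1],q[2],q[3],q[0]]).as_matrix()
    print('t',round(o['time_s'],2),'p',np.round(o['eef_pos'],4),'yaw_y',np.round(np.degrees(np.arctan2(M[1,1],M[0,1])),1),'tz',np.round(M[:,2],3),'q6',np.round(o['q'][5],2),'F',np.round(o['wrist_force'],1),'T',np.round(o['torque'],2),'op',round(float(o['opening']),3),'g',round(float(o['grasp_force']),1))
    return o
E
python3 - <<'E'
from h import *
st()
c=camera('top');W=cloud(c);r=np.hypot(W[...,0]-.377,W[...,1]-.256)
c=camera('scene');W=cloud(c);r=np.hypot(W[...,0]-.377,W[...,1]-.256)
m=(r<.045)&(W[...,2]>.137)&(W[...,2]<.16);P=W[m];print(len(P),P.mean(0) if len(P) else 0,cv2.minAreaRect(P[:,:2].astype(np.float32)) if len(P) else 0)
E
```

```text
t 2.6 p [0.3765 0.262  0.2311] yaw_y -112.9 tz [-0. -0. -1.] q6 2.32 F [0.5 0.4 0.5] T [ 0.01 -0.    0.03] op 0.999 g 0.0
139 [0.37719511 0.26533604 0.14284561] ((0.376520037651062, 0.2653215825557709), (0.016911234706640244, 0.05675295740365982), 69.74519348144531)
```

>>> {"method": "carry_out", "body": {"plan": [[[0, 0, -0.03, 0, 0, 0, 1], [0, 0, -0.06, 0, 0, 0, 1], [0, 0, -0.09, 0, 0, 0, 0.8], [0, 0, -0.105, 0, 0, 0, 0.7], [0, 0, -0.112, 0, 0, 0, 0.6]]]}}

```text
time_s: 3.12
eef_pos: [0.3747, 0.2614, 0.1166]
eef_rot: [0.001, 0.98, -0.199, -0.002]
wrist_force: [-0.0, 0.4, -1.2]
opening: 0.611
grasp_force: 0.0
```

>>> {"method": "carry_out", "body": {"plan": [[[0, 0, 0, 0, 0, 0, 0.3], [0, 0, 0, 0, 0, 0, 0], [0, 0, 0, 0, 0, 0, 0], [0, 0, 0, 0, 0, 0, 0], [0, 0, 0, 0, 0, 0, 0]]]}}

```text
time_s: 3.53
eef_pos: [0.3778, 0.2623, 0.1209]
eef_rot: [-0.001, 0.98, -0.2, 0.001]
wrist_force: [-1.3, -1.3, 6.4]
opening: 0.149
grasp_force: 60.4
```

>>> {"method": "carry_out", "body": {"plan": [[[0, 0, 0, 0, 0, 0, 0], [0, 0, 0, 0, 0, 0, 0], [0, 0, 0, 0, 0, 0, 0], [0, 0, 0, 0, 0, 0, 0], [0, 0, 0, 0, 0, 0, 0]]]}}

```text
time_s: 3.95
eef_pos: [0.3778, 0.2623, 0.1209]
eef_rot: [-0.001, 0.98, -0.2, 0.001]
wrist_force: [-1.3, -1.7, 6.3]
opening: 0.143
grasp_force: 60.4
```

```bash
python3 -c "
from h import *
st()"
```

```text
t 3.95 p [0.3778 0.2623 0.1209] yaw_y -113.0 tz [ 0.003  0.001 -1.   ] q6 2.32 F [-1.3 -1.7  6.3] T [-0.24  0.33  0.02] op 0.143 g 60.4
```

>>> {"method": "carry_out", "body": {"plan": [[[0, 0, 0.001, 0, 0, 0.1, 0], [0, 0, 0.001, 0, 0, 0.2, 0], [0, 0, 0.001, 0, 0, 0.3, 0], [0, 0, 0.001, 0, 0, 0.4, 0], [0, 0, 0.001, 0, 0, 0.5, 0]]]}}

```text
time_s: 4.37
eef_pos: [0.378, 0.2639, 0.1211]
eef_rot: [-0.002, 0.999, 0.051, 0.002]
wrist_force: [3.0, 9.6, -6.6]
opening: 0.148
grasp_force: 59.3
```

```bash
python3 -c "
from h import *
st()"
```

```text
t 4.37 p [0.378  0.2639 0.1211] yaw_y -84.2 tz [ 0.004  0.005 -1.   ] q6 1.82 F [ 3.   9.6 -6.6] T [ 1.69 -0.55 -0.11] op 0.148 g 59.3
```

>>> {"method": "carry_out", "body": {"plan": [[[0, 0.001, 0, 0, 0, 0.12, 0], [0, 0.002, 0, 0, 0, 0.24, 0], [0, 0.002, 0, 0, 0, 0.36, 0], [0, 0.002, 0, 0, 0, 0.48, 0], [0, 0.002, 0, 0, 0, 0.6, 0]]]}}

```text
time_s: 4.78
eef_pos: [0.3771, 0.2658, 0.121]
eef_rot: [-0.002, 0.939, 0.344, 0.002]
wrist_force: [-0.5, 8.6, -3.8]
opening: 0.148
grasp_force: 59.8
```

>>> {"method": "carry_out", "body": {"plan": [[[0, 0, 0, 0, 0, 0.12, 0], [0, 0, 0, 0, 0, 0.24, 0], [0, 0, 0, 0, 0, 0.36, 0], [0, 0, 0, 0, 0, 0.48, 0], [0, 0, 0, 0, 0, 0.6, 0]]]}}

```text
time_s: 5.2
eef_pos: [0.3755, 0.2669, 0.121]
eef_rot: [-0.003, 0.795, 0.606, 0.001]
wrist_force: [-8.0, 13.6, 2.5]
opening: 0.151
grasp_force: 60.5
```

```bash
python3 -c "
from h import *
st()"
```

```text
t 5.2 p [0.3755 0.2669 0.121 ] yaw_y -15.3 tz [-0.002  0.006 -1.   ] q6 0.62 F [-8.  13.6  2.5] T [ 2.34  1.35 -0.08] op 0.151 g 60.5
```

>>> {"method": "carry_out", "body": {"plan": [[[-0.001, 0.001, 0, 0, 0, 0.12, 0], [-0.001, 0.002, 0, 0, 0, 0.24, 0], [-0.001, 0.002, 0, 0, 0, 0.36, 0], [-0.001, 0.002, 0, 0, 0, 0.48, 0], [-0.001, 0.002, 0, 0, 0, 0.6, 0]]]}}

```text
time_s: 5.62
eef_pos: [0.3733, 0.267, 0.1209]
eef_rot: [-0.002, 0.58, 0.815, -0.001]
wrist_force: [-12.4, 2.8, 10.6]
opening: 0.15
grasp_force: 61.7
```

>>> {"method": "carry_out", "body": {"plan": [[[0, 0, 0, 0, 0, 0.12, 0], [0, 0, 0, 0, 0, 0.24, 0], [0, 0, 0, 0, 0, 0.36, 0], [0, 0, 0, 0, 0, 0.48, 0], [0, 0, 0, 0, 0, 0.6, 0]]]}}

```text
time_s: 6.03
eef_pos: [0.3717, 0.2659, 0.1208]
eef_rot: [-0.004, 0.313, 0.95, -0.002]
wrist_force: [-18.0, -4.1, 18.7]
opening: 0.149
grasp_force: 62.9
```

```bash
python3 -c "
from h import *
st()"
```

```text
t 6.03 p [0.3717 0.2659 0.1208] yaw_y 53.5 tz [-0.008 -0.001 -1.   ] q6 -0.58 F [-18.   -4.1  18.7] T [-0.75  3.18 -0.1 ] op 0.149 g 62.9
```

>>> {"method": "carry_out", "body": {"plan": [[[-0.001, -0.001, 0.001, 0, 0, 0.1, 0], [-0.002, -0.001, 0.001, 0, 0, 0.2, 0], [-0.002, -0.001, 0.001, 0, 0, 0.3, 0], [-0.002, -0.001, 0.001, 0, 0, 0.4, 0], [-0.002, -0.001, 0.001, 0, 0, 0.45, 0]]]}}

```text
time_s: 6.45
eef_pos: [0.3709, 0.2644, 0.121]
eef_rot: [-0.003, 0.094, 0.996, -0.001]
wrist_force: [-9.8, -3.5, 5.2]
opening: 0.149
grasp_force: 60.9
```

```bash
python3 -c "
from h import *
st()"
```

```text
t 6.45 p [0.3709 0.2644 0.121 ] yaw_y 79.2 tz [-0.006 -0.002 -1.   ] q6 -1.03 F [-9.8 -3.5  5.2] T [-0.66  1.54 -0.07] op 0.149 g 60.9
```

>>> {"method": "carry_out", "body": {"plan": [[[0, 0, 0, 0, 0, 0.03, 0], [0, 0, 0, 0, 0, 0.06, 0], [0, 0, 0, 0, 0, 0.06, 0], [0, 0, 0, 0, 0, 0.06, 0], [0, 0, 0, 0, 0, 0.06, 0]]]}}

```text
time_s: 6.87
eef_pos: [0.371, 0.2643, 0.121]
eef_rot: [-0.003, 0.068, 0.998, -0.001]
wrist_force: [-9.6, -3.6, 5.2]
opening: 0.152
grasp_force: 68.1
```

```bash
python3 -c "
from h import *
st()"
```

```text
t 6.87 p [0.371  0.2643 0.121 ] yaw_y 82.2 tz [-0.006 -0.001 -1.   ] q6 -1.08 F [-9.6 -3.6  5.2] T [-0.62  1.6  -1.59] op 0.152 g 68.1
```

>>> {"method": "carry_out", "body": {"plan": [[[0, 0, 0, 0, 0, -0.02, 0.5], [0, 0, 0, 0, 0, -0.04, 0.7], [0, 0, 0, 0, 0, -0.04, 0.7], [0, 0, 0.03, 0, 0, -0.04, 0.7], [0, 0, 0.06, 0, 0, -0.04, 0.8]]]}}

```text
time_s: 7.28
eef_pos: [0.3726, 0.2646, 0.1808]
eef_rot: [-0.002, 0.087, 0.996, -0.001]
wrist_force: [1.5, 0.5, -0.1]
opening: 0.793
grasp_force: 0.0
```

>>> {"method": "carry_out", "body": {"plan": [[[0, 0, 0.03, 0, 0, 0, 1], [0, 0, 0.06, 0, 0, 0, 1], [-0.02, 0, 0.08, 0, 0, 0, 1], [-0.05, 0, 0.08, 0, 0, 0, 1], [-0.08, 0, 0.08, 0, 0, 0, 1]]]}}

```text
time_s: 7.7
eef_pos: [0.2944, 0.2654, 0.2634]
eef_rot: [0.002, 0.087, 0.996, 0.001]
wrist_force: [-1.5, 1.0, 0.1]
opening: 1.002
grasp_force: 0.0
```

```bash
cat >> h.py <<'E'
def lids(n,zlo,zhi,y0,y1,c=None):
    c=c or camera(n);W=cloud(c)
    m=((W[...,2]>zlo)&(W[...,2]<zhi)&(W[...,1]>y0)&(W[...,1]<y1)&(W[...,0]>.3)&(W[...,0]<.8)).astype(np.uint8)
    k,l,s,_=cv2.connectedComponentsWithStats(m)
    for i in range(1,k):
        if s[i,4]>60:
            (x,y),r=cv2.minEnclosingCircle(W[l==i][:,:2].astype(np.float32));print(n,s[i,4],np.round([x,y,r],3))
    return c
E
python3 - <<'E'
from h import *
st()
for n in('top','scene'):
    c=lids(n,.166,.186,.05,.45);W=cloud(c);r=np.hypot(W[...,0]-.376,W[...,1]-.263)
    m=(r<.035)&(W[...,2]>.137)&(W[...,2]<.15);P=W[m].astype(np.float32);print(len(P),cv2.minAreaRect(P[:,:2]) if len(P)>5 else 0)
    if n=='top': a=c['pixels'][235:275,140:215]
    else: b=c['pixels'][215:265,345:420]
cv2.imwrite('pics/dial2.png',cv2.cvtColor(cv2.resize(np.hstack([cv2.resize(a,(750,400)),cv2.resize(b,(600,400))]),(800,240)),cv2.COLOR_RGB2BGR))
E
```

```text
t 7.7 p [0.2944 0.2654 0.2634] yaw_y 80.0 tz [ 0.004  0.002 -1.   ] q6 -0.96 F [-1.5  1.   0.1] T [ 0.05 -0.04  0.02] op 1.002 g 0.0
top 232 [0.594 0.293 0.026]
top 226 [0.581 0.145 0.026]
top 238 [0.534 0.226 0.026]
top 242 [0.491 0.314 0.026]
top 238 [0.475 0.157 0.026]Traceback (most recent call last):
  File "<stdin>", line 5, in <module>
cv2.error: OpenCV(4.12.0) /io/opencv/modules/imgproc/src/convhull.cpp:143: error: (-215:Assertion failed) total >= 0 && (depth == CV_32F || depth == CV_32S) in function 'convexHull'
```

```bash
python3 - <<'E'
from h import *
for n in('top','scene'):
    c=lids(n,.166,.186,.05,.45) if n=='scene' else camera(n);W=cloud(c);r=np.hypot(W[...,0]-.376,W[...,1]-.263)
    m=(r<.035)&(W[...,2]>.137)&(W[...,2]<.15);P=W[m][:,:2].astype(np.float32).copy();print(len(P),cv2.minAreaRect(P) if len(P)>5 else 0)
    if n=='top': a=c['pixels'][235:275,140:215]
    else: b=c['pixels'][215:265,345:420]
cv2.imwrite('pics/dial2.png',cv2.cvtColor(cv2.resize(np.hstack([cv2.resize(a,(750,400)),cv2.resize(b,(600,400))]),(800,240)),cv2.COLOR_RGB2BGR))
E
```

```text
88 ((0.375046044588089, 0.26030489802360535), (0.014556764625012875, 0.055613115429878235), 77.12507629394531)
scene 340 [0.475 0.161 0.028]
scene 359 [0.582 0.15  0.027]
scene 384 [0.535 0.231 0.027]
scene 417 [0.493 0.318 0.027]
scene 431 [0.594 0.297 0.027]
133 ((0.3764258325099945, 0.26491397619247437), (0.014670292846858501, 0.056589432060718536), 78.63843536376953)
```

View pics/dial2.png

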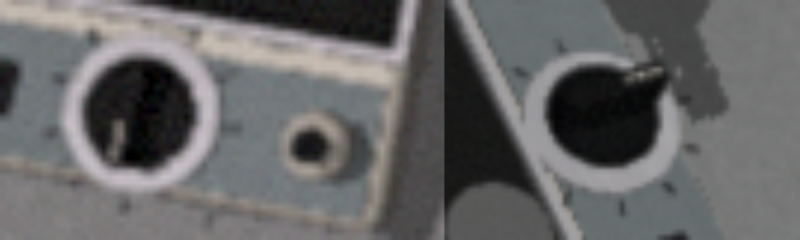

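The white line at crop (117,140) now points to shaker −x, so the dial is off, and the torque rise confirmed the stop. The jars have not moved, so I'm picking jar E at (.475,.159).

>>> {"method": "carry_out", "body": {"plan": [[[0.034, -0.02, -0.005, 0, 0, 0, 0.9], [0.068, -0.04, -0.01, 0, 0, 0, 0.9], [0.102, -0.06, -0.02, 0, 0, 0, 0.9], [0.136, -0.08, -0.03, 0, 0, 0, 0.9], [0.165, -0.097, -0.035, 0, 0, 0, 0.9]]]}}

```text
time_s: 8.27
eef_pos: [0.4614, 0.166, 0.2252]
eef_rot: [0.0, 0.087, 0.996, -0.0]
wrist_force: [-0.6, -0.6, 0.5]
opening: 0.9
grasp_force: 0.0
```

>>> {"method": "carry_out", "body": {"plan": [[[0.015, -0.009, -0.01, 0, 0, 0, 0.9], [0.015, -0.009, -0.03, 0, 0, 0, 0.9], [0.015, -0.009, -0.055, 0, 0, 0, 0.9], [0.015, -0.009, -0.075, 0, 0, 0, 0.9], [0.015, -0.009, -0.09, 0, 0, 0, 0.9]]]}}

```text
time_s: 8.68
eef_pos: [0.474, 0.1582, 0.1341]
eef_rot: [-0.001, 0.087, 0.996, -0.0]
wrist_force: [0.2, -0.2, 0.3]
opening: 0.901
grasp_force: 0.0
```

```bash
python3 -c "
from h import *
st()"
```

```text
t 8.68 p [0.474  0.1582 0.1341] yaw_y 80.0 tz [-0.002 -0.    -1.   ] q6 -1.31 F [ 0.2 -0.2  0.3] T [0.04 0.02 0.  ] op 0.901 g 0.0
```

>>> {"method": "carry_out", "body": {"plan": [[[0, 0, 0.003, 0, 0, 0, 0.6], [0, 0, 0.003, 0, 0, 0, 0.4], [0, 0, 0.003, 0, 0, 0, 0.4], [0, 0, 0.003, 0, 0, 0, 0.4], [0, 0, 0.003, 0, 0, 0, 0.4]]]}}

```text
time_s: 9.1
eef_pos: [0.4746, 0.159, 0.1404]
eef_rot: [0.001, 0.087, 0.996, 0.0]
wrist_force: [-0.1, -0.5, -1.3]
opening: 0.593
grasp_force: 62.3
```

>>> {"method": "carry_out", "body": {"plan": [[[0, 0, 0.01, 0, 0, 0, 0.4], [0, 0, 0.03, 0, 0, 0, 0.4], [0, 0, 0.06, 0, 0, 0, 0.4], [0, 0, 0.09, 0, 0, 0, 0.4], [0, -0.01, 0.1, 0, 0, 0, 0.4]]]}}

```text
time_s: 9.52
eef_pos: [0.4759, 0.1501, 0.2451]
eef_rot: [0.004, 0.086, 0.996, 0.001]
wrist_force: [1.6, -0.4, -0.7]
opening: 0.592
grasp_force: 62.5
```

```bash
python3 -c "
from h import *
st()"
```

```text
t 9.52 p [0.4759 0.1501 0.2451] yaw_y 80.1 tz [ 0.008  0.001 -1.   ] q6 -1.33 F [ 1.6 -0.4 -0.7] T [-0.06 -0.04  0.02] op 0.592 g 62.5
```

>>> {"method": "carry_out", "body": {"plan": [[[0.001, -0.03, 0, 0, 0, 0, 0.4], [0.003, -0.065, 0, 0, 0, 0, 0.4], [0.004, -0.1, 0, 0, 0, 0, 0.4], [0.006, -0.135, 0, 0, 0, 0, 0.4], [0.007, -0.17, 0, 0, 0, 0, 0.4]]]}}

```text
time_s: 9.93
eef_pos: [0.4803, -0.0229, 0.2396]
eef_rot: [0.0, 0.087, 0.996, -0.0]
wrist_force: [1.9, 0.8, -0.0]
opening: 0.591
grasp_force: 62.7
```

>>> {"method": "carry_out", "body": {"plan": [[[0.001, -0.035, 0, 0, 0, 0, 0.4], [0.003, -0.07, 0, 0, 0, 0, 0.4], [0.004, -0.105, 0, 0, 0, 0, 0.4], [0.006, -0.14, 0, 0, 0, 0, 0.4], [0.007, -0.175, 0, 0, 0, 0, 0.4]]]}}

```text
time_s: 10.35
eef_pos: [0.4871, -0.1982, 0.2395]
eef_rot: [0.0, 0.087, 0.996, -0.0]
wrist_force: [1.3, 0.5, -0.8]
opening: 0.593
grasp_force: 62.7
```

>>> {"method": "carry_out", "body": {"plan": [[[0.001, -0.035, 0, 0, 0, 0, 0.4], [0.003, -0.07, 0, 0, 0, 0, 0.4], [0.004, -0.105, 0, 0, 0, 0, 0.4], [0.006, -0.14, 0, 0, 0, 0, 0.4], [0.007, -0.175, 0, 0, 0, 0, 0.4]]]}}

```text
time_s: 10.77
eef_pos: [0.4939, -0.3731, 0.2394]
eef_rot: [-0.0, 0.087, 0.996, -0.0]
wrist_force: [1.0, -0.1, -1.7]
opening: 0.594
grasp_force: 62.7
```

>>> {"method": "carry_out", "body": {"plan": [[[0, 0, -0.02, 0, 0, 0, 0.4], [0, 0, -0.055, 0, 0, 0, 0.4], [0, 0, -0.09, 0, 0, 0, 0.4], [0, 0, -0.125, 0, 0, 0, 0.4], [0, 0, -0.155, 0, 0, 0, 0.4]]]}}

```text
time_s: 11.18
eef_pos: [0.4934, -0.3708, 0.082]
eef_rot: [-0.001, 0.087, 0.996, 0.0]
wrist_force: [-0.1, -0.7, -1.8]
opening: 0.588
grasp_force: 62.9
```

```bash
python3 -c "
from h import *
st()"
```

```text
t 11.18 p [ 0.4934 -0.3708  0.082 ] yaw_y 80.0 tz [-0.001  0.001 -1.   ] q6 -2.23 F [-0.1 -0.7 -1.8] T [ 0.03 -0.04 -0.02] op 0.588 g 62.9
```

>>> {"method": "carry_out", "body": {"plan": [[[0.002, 0, -0.02, 0, 0, 0, 0.4], [0.004, 0, -0.035, 0, 0, 0, 0.4], [0.004, 0, -0.044, 0, 0, 0, 0.4], [0.004, 0, -0.048, 0, 0, 0, 0.4], [0.004, 0, -0.05, 0, 0, 0, 0.4]]]}}

```text
time_s: 11.6
eef_pos: [0.4989, -0.3714, 0.0346]
eef_rot: [0.0, 0.087, 0.996, -0.0]
wrist_force: [0.3, -0.0, -1.6]
opening: 0.592
grasp_force: 62.8
```

```bash
python3 -c "
from h import *
st()"
```

```text
t 11.6 p [ 0.4989 -0.3714  0.0346] yaw_y 80.0 tz [ 0.    -0.001 -1.   ] q6 -2.23 F [ 0.3 -0.  -1.6] T [-0.    0.    0.01] op 0.592 g 62.8
```

>>> {"method": "carry_out", "body": {"plan": [[[0, 0, -0.002, 0, 0, 0, 0.4], [0, 0, -0.002, 0, 0, 0, 0.65], [0, 0, -0.002, 0, 0, 0, 0.75], [0, 0, -0.002, 0, 0, 0, 0.75], [0, 0, 0.01, 0, 0, 0, 0.75]]]}}

```text
time_s: 12.02
eef_pos: [0.4977, -0.37, 0.0431]
eef_rot: [-0.001, 0.087, 0.996, 0.001]
wrist_force: [-1.0, 0.8, -0.5]
opening: 0.752
grasp_force: 0.0
```

>>> {"method": "carry_out", "body": {"plan": [[[0, 0, 0.03, 0, 0, 0, 0.75], [0, 0, 0.07, 0, 0, 0, 0.75], [0, 0, 0.11, 0, 0, 0, 0.75], [0, 0, 0.15, 0, 0, 0, 0.9], [0, 0.02, 0.19, 0, 0, 0, 0.9]]]}}

```text
time_s: 12.43
eef_pos: [0.4986, -0.3549, 0.2358]
eef_rot: [0.001, 0.088, 0.996, -0.002]
wrist_force: [0.6, -0.6, 0.6]
opening: 0.904
grasp_force: 0.0
```

>>> {"method": "carry_out", "body": {"plan": [[[0, 0.035, 0, 0, 0, 0, 0.9], [0, 0.07, 0, 0, 0, 0, 0.9], [0, 0.105, 0, 0, 0, 0, 0.9], [0, 0.14, 0, 0, 0, 0, 0.9], [0, 0.175, 0, 0, 0, 0, 0.9]]]}}

```text
time_s: 12.85
eef_pos: [0.4985, -0.1759, 0.2331]
eef_rot: [0.001, 0.087, 0.996, -0.0]
wrist_force: [1.1, 0.0, 0.5]
opening: 0.907
grasp_force: 0.0
```

>>> {"method": "carry_out", "body": {"plan": [[[0.008, 0.035, 0, 0, 0, 0, 0.9], [0.016, 0.07, 0, 0, 0, 0, 0.9], [0.024, 0.105, 0, 0, 0, 0, 0.9], [0.032, 0.14, 0, 0, 0, 0, 0.9], [0.04, 0.175, 0, 0, 0, 0, 0.9]]]}}

```text
time_s: 13.27
eef_pos: [0.5389, -0.0006, 0.2333]
eef_rot: [0.001, 0.087, 0.996, -0.0]
wrist_force: [0.8, -0.2, 0.6]
opening: 0.903
grasp_force: 0.0
```

>>> {"method": "carry_out", "body": {"plan": [[[0.01, 0.035, 0, 0, 0, 0, 0.9], [0.02, 0.07, 0, 0, 0, 0, 0.9], [0.03, 0.105, 0, 0, 0, 0, 0.9], [0.042, 0.14, 0, 0, 0, 0, 0.9], [0.042, 0.148, 0, 0, 0, 0, 0.9]]]}}

```text
time_s: 13.68
eef_pos: [0.5817, 0.1505, 0.2332]
eef_rot: [0.001, 0.085, 0.996, 0.001]
wrist_force: [-1.1, -0.8, 0.7]
opening: 0.9
grasp_force: 0.0
```

```bash
python3 -c "
from h import *
st()
c=lids('top',.166,.186,.05,.45);lids('top',.05,.085,-.45,-.1,c);save(c,'top2.png')
c=lids('scene',.166,.186,.05,.45);lids('scene',.05,.085,-.45,-.1,c)"
```

```text
t 13.68 p [0.5817 0.1505 0.2332] yaw_y 80.3 tz [ 0.003  0.002 -1.   ] q6 -1.35 F [-1.1 -0.8  0.7] T [-0.03 -0.01  0.06] op 0.9 g 0.0
top 220 [0.535 0.226 0.026]
top 81 [ 0.79  -0.416  0.035]
top 210 [ 0.501 -0.374  0.026]
scene 298 [0.582 0.149 0.027]
scene 381 [0.536 0.231 0.027]
scene 418 [0.493 0.318 0.027]
scene 431 [0.594 0.296 0.027]
scene 214 [ 0.5   -0.369  0.028]
scene 68 [ 0.574 -0.284  0.02 ]
```

>>> {"method": "carry_out", "body": {"plan": [[[0, 0, -0.02, 0, 0, 0, 0.9], [0, 0, -0.05, 0, 0, 0, 0.9], [0, 0, -0.075, 0, 0, 0, 0.9], [0, 0, -0.088, 0, 0, 0, 0.9], [0, 0, -0.093, 0, 0, 0, 0.9]]]}}

```text
time_s: 14.2
eef_pos: [0.579, 0.1441, 0.1364]
eef_rot: [-0.002, 0.087, 0.996, -0.0]
wrist_force: [-0.7, -0.3, 0.7]
opening: 0.902
grasp_force: 0.0
```

>>> {"method": "carry_out", "body": {"plan": [[[0, 0, 0, 0, 0, 0, 0.6], [0, 0, 0, 0, 0, 0, 0.4], [0, 0, 0, 0, 0, 0, 0.4], [0, 0, 0, 0, 0, 0, 0.4], [0, 0, 0, 0, 0, 0, 0.4]]]}}

```text
time_s: 14.62
eef_pos: [0.5821, 0.1455, 0.1406]
eef_rot: [0.002, 0.087, 0.996, 0.0]
wrist_force: [1.0, -0.8, 6.4]
opening: 0.595
grasp_force: 62.8
```

>>> {"method": "carry_out", "body": {"plan": [[[0, 0, 0.01, 0, 0, 0, 0.4], [0, 0, 0.03, 0, 0, 0, 0.4], [0, 0, 0.06, 0, 0, 0, 0.4], [0, 0, 0.09, 0, 0, 0, 0.4], [0, 0, 0.1, 0, 0, 0, 0.4]]]}}

```text
time_s: 15.03
eef_pos: [0.5827, 0.1459, 0.2442]
eef_rot: [0.003, 0.087, 0.996, 0.001]
wrist_force: [0.9, -1.1, -0.4]
opening: 0.594
grasp_force: 62.5
```

```bash
python3 -c "
from h import *
st()"
```

```text
t 15.03 p [0.5827 0.1459 0.2442] yaw_y 80.1 tz [ 0.007  0.    -1.   ] q6 -1.35 F [ 0.9 -1.1 -0.4] T [ 0.02 -0.02  0.04] op 0.594 g 62.5
```

>>> {"method": "carry_out", "body": {"plan": [[[-0.011, -0.03, 0, 0, 0, 0, 0.4], [-0.022, -0.065, 0, 0, 0, 0, 0.4], [-0.033, -0.1, 0, 0, 0, 0, 0.4], [-0.044, -0.135, 0, 0, 0, 0, 0.4], [-0.055, -0.169, 0, 0, 0, 0, 0.4]]]}}

```text
time_s: 15.45
eef_pos: [0.5245, -0.0245, 0.2383]
eef_rot: [-0.0, 0.086, 0.996, 0.0]
wrist_force: [0.2, -0.3, -2.2]
opening: 0.594
grasp_force: 62.8
```

>>> {"method": "carry_out", "body": {"plan": [[[-0.011, -0.034, 0, 0, 0, 0, 0.4], [-0.022, -0.068, 0, 0, 0, 0, 0.4], [-0.033, -0.102, 0, 0, 0, 0, 0.4], [-0.044, -0.136, 0, 0, 0, 0, 0.4], [-0.055, -0.169, 0, 0, 0, 0, 0.4]]]}}

```text
time_s: 15.87
eef_pos: [0.4696, -0.1937, 0.2384]
eef_rot: [-0.0, 0.087, 0.996, 0.0]
wrist_force: [1.3, 0.1, -1.7]
opening: 0.593
grasp_force: 62.8
```

>>> {"method": "carry_out", "body": {"plan": [[[-0.011, -0.034, 0, 0, 0, 0, 0.4], [-0.022, -0.068, 0, 0, 0, 0, 0.4], [-0.033, -0.102, 0, 0, 0, 0, 0.4], [-0.044, -0.136, 0, 0, 0, 0, 0.4], [-0.053, -0.169, 0, 0, 0, 0, 0.4]]]}}

```text
time_s: 16.28
eef_pos: [0.4164, -0.3627, 0.2383]
eef_rot: [-0.0, 0.087, 0.996, 0.0]
wrist_force: [1.4, 0.1, -1.2]
opening: 0.596
grasp_force: 62.8
```

>>> {"method": "carry_out", "body": {"plan": [[[0, 0, -0.02, 0, 0, 0, 0.4], [0, 0, -0.055, 0, 0, 0, 0.4], [0, 0, -0.09, 0, 0, 0, 0.4], [0, 0, -0.125, 0, 0, 0, 0.4], [0, 0, -0.155, 0, 0, 0, 0.4]]]}}

```text
time_s: 16.7
eef_pos: [0.4168, -0.3604, 0.081]
eef_rot: [-0.001, 0.087, 0.996, 0.001]
wrist_force: [0.5, 0.3, -1.1]
opening: 0.593
grasp_force: 62.9
```

>>> {"method": "carry_out", "body": {"plan": [[[0, 0, -0.02, 0, 0, 0, 0.4], [0, 0, -0.035, 0, 0, 0, 0.4], [0, 0, -0.044, 0, 0, 0, 0.4], [0, 0, -0.048, 0, 0, 0, 0.4], [0, 0, -0.05, 0, 0, 0, 0.4]]]}}

```text
time_s: 17.12
eef_pos: [0.4171, -0.3604, 0.0337]
eef_rot: [-0.001, 0.087, 0.996, 0.001]
wrist_force: [-7.9, 8.1, 18.5]
opening: 0.598
grasp_force: 64.0
```

```bash
python3 -c "
from h import *
st()"
```

```text
t 17.12 p [ 0.4171 -0.3604  0.0337] yaw_y 80.1 tz [-0.002  0.003 -1.   ] q6 -2.33 F [-7.9  8.1 18.5] T [ 1.49  1.27 -0.02] op 0.598 g 64.0
```

>>> {"method": "carry_out", "body": {"plan": [[[0, 0, 0.001, 0, 0, 0, 0.65], [0, 0, 0.001, 0, 0, 0, 0.75], [0, 0, 0.001, 0, 0, 0, 0.75], [0, 0, 0.001, 0, 0, 0, 0.75], [0, 0, 0.015, 0, 0, 0, 0.75]]]}}

```text
time_s: 17.53
eef_pos: [0.4167, -0.3601, 0.047]
eef_rot: [-0.001, 0.087, 0.996, 0.001]
wrist_force: [-0.5, 0.3, 0.1]
opening: 0.75
grasp_force: 0.0
```

>>> {"method": "carry_out", "body": {"plan": [[[0, 0, 0.03, 0, 0, 0, 0.75], [0, 0, 0.07, 0, 0, 0, 0.75], [0, 0, 0.11, 0, 0, 0, 0.75], [0, 0, 0.15, 0, 0, 0, 0.9], [0, 0.02, 0.19, 0, 0, 0, 0.9]]]}}

```text
time_s: 17.95
eef_pos: [0.4177, -0.3451, 0.239]
eef_rot: [0.001, 0.088, 0.996, -0.002]
wrist_force: [1.2, -0.7, 0.1]
opening: 0.899
grasp_force: 0.0
```

>>> {"method": "carry_out", "body": {"plan": [[[0.008, 0.038, 0, 0, 0, 0, 0.9], [0.016, 0.076, 0, 0, 0, 0, 0.9], [0.024, 0.114, 0, 0, 0, 0, 0.9], [0.032, 0.152, 0, 0, 0, 0, 0.9], [0.04, 0.19, 0, 0, 0, 0, 0.9]]]}}

```text
time_s: 18.37
eef_pos: [0.4578, -0.1512, 0.2365]
eef_rot: [0.001, 0.087, 0.996, -0.0]
wrist_force: [0.2, -0.8, -0.2]
opening: 0.898
grasp_force: 0.0
```

>>> {"method": "carry_out", "body": {"plan": [[[0.008, 0.038, 0, 0, 0, 0, 0.9], [0.016, 0.076, 0, 0, 0, 0, 0.9], [0.024, 0.114, 0, 0, 0, 0, 0.9], [0.032, 0.152, 0, 0, 0, 0, 0.9], [0.04, 0.19, 0, 0, 0, 0, 0.9]]]}}

```text
time_s: 18.78
eef_pos: [0.4979, 0.0392, 0.2366]
eef_rot: [0.001, 0.087, 0.996, -0.0]
wrist_force: [0.3, 0.4, -0.2]
opening: 0.9
grasp_force: 0.0
```

>>> {"method": "carry_out", "body": {"plan": [[[0.008, 0.038, 0, 0, 0, 0, 0.9], [0.016, 0.076, 0, 0, 0, 0, 0.9], [0.024, 0.114, 0, 0, 0, 0, 0.9], [0.032, 0.152, 0, 0, 0, 0, 0.9], [0.039, 0.189, 0, 0, 0, 0, 0.9]]]}}

```text
time_s: 19.2
eef_pos: [0.5369, 0.2284, 0.2364]
eef_rot: [0.001, 0.087, 0.996, 0.0]
wrist_force: [0.4, -0.7, 0.4]
opening: 0.897
grasp_force: 0.0
```

```bash
python3 -c "
from h import *
st()
c=lids('top',.166,.186,.05,.45);lids('top',.05,.085,-.45,-.1,c)
c=lids('scene',.166,.186,.05,.45);lids('scene',.05,.085,-.45,-.1,c);save(c,'s3.png')"
```

```text
t 19.2 p [0.5369 0.2284 0.2364] yaw_y 80.1 tz [ 0.001  0.    -1.   ] q6 -1.2 F [ 0.4 -0.7  0.4] T [-0.04 -0.03  0.04] op 0.897 g 0.0
top 78 [0.522 0.217 0.017]
top 241 [0.492 0.314 0.026]
top 82 [ 0.792 -0.415  0.034]
top 210 [ 0.5   -0.375  0.027]
top 214 [ 0.417 -0.362  0.026]
scene 345 [0.535 0.23  0.027]
scene 418 [0.492 0.318 0.027]
scene 426 [0.595 0.297 0.027]
scene 211 [ 0.417 -0.359  0.031]
scene 211 [ 0.501 -0.371  0.029]
scene 68 [ 0.366 -0.262  0.019]
scene 68 [ 0.574 -0.284  0.019]
```

View pics/s3.png

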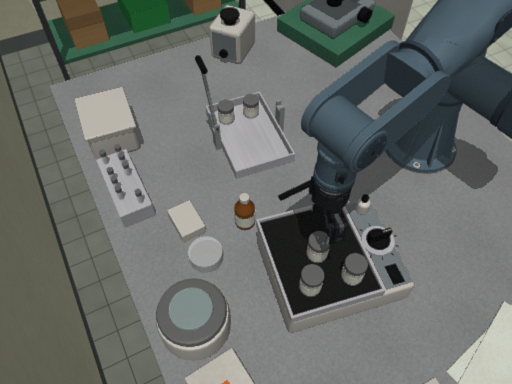

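Two jars stand in the tray at px (226,110) and (251,105), and three remain on the deck. The gripper is above jar C.

>>> {"method": "carry_out", "body": {"plan": [[[0, 0, -0.02, 0, 0, 0, 0.9], [0, 0, -0.05, 0, 0, 0, 0.9], [0, 0, -0.075, 0, 0, 0, 0.9], [0, 0, -0.09, 0, 0, 0, 0.9], [0, 0, -0.096, 0, 0, 0, 0.9]]]}}

```text
time_s: 19.72
eef_pos: [0.5348, 0.2253, 0.137]
eef_rot: [-0.002, 0.087, 0.996, -0.001]
wrist_force: [-0.2, -0.3, -1.3]
opening: 0.899
grasp_force: 0.0
```

>>> {"method": "carry_out", "body": {"plan": [[[0, 0, 0, 0, 0, 0, 0.6], [0, 0, 0, 0, 0, 0, 0.4], [0, 0, 0, 0, 0, 0, 0.4], [0, 0, 0, 0, 0, 0, 0.4], [0, 0, 0, 0, 0, 0, 0.4]]]}}

```text
time_s: 20.13
eef_pos: [0.5378, 0.2263, 0.1415]
eef_rot: [0.001, 0.087, 0.996, 0.0]
wrist_force: [0.5, -1.1, 3.6]
opening: 0.588
grasp_force: 62.8
```

>>> {"method": "carry_out", "body": {"plan": [[[0, 0, 0.01, 0, 0, 0, 0.4], [0, 0, 0.03, 0, 0, 0, 0.4], [0, 0, 0.06, 0, 0, 0, 0.4], [0, 0, 0.09, 0, 0, 0, 0.4], [0, 0, 0.1, 0, 0, 0, 0.4]]]}}

```text
time_s: 20.55
eef_pos: [0.5387, 0.2267, 0.2455]
eef_rot: [0.004, 0.087, 0.996, 0.001]
wrist_force: [1.1, 0.4, -0.8]
opening: 0.596
grasp_force: 62.6
```

```bash
python3 -c "
from h import *
st()"
```

```text
t 20.55 p [0.5387 0.2267 0.2455] yaw_y 80.1 tz [ 0.007  0.001 -1.   ] q6 -1.2 F [ 1.1  0.4 -0.8] T [ 0.02 -0.08 -0.05] op 0.596 g 62.6
```

>>> {"method": "carry_out", "body": {"plan": [[[-0.007, -0.03, 0, 0, 0, 0, 0.4], [-0.014, -0.064, 0, 0, 0, 0, 0.4], [-0.022, -0.098, 0, 0, 0, 0, 0.4], [-0.029, -0.132, 0, 0, 0, 0, 0.4], [-0.037, -0.166, 0, 0, 0, 0, 0.4]]]}}

```text
time_s: 20.97
eef_pos: [0.4987, 0.0591, 0.2395]
eef_rot: [-0.0, 0.086, 0.996, -0.0]
wrist_force: [0.4, -0.4, -1.9]
opening: 0.594
grasp_force: 63.0
```

>>> {"method": "carry_out", "body": {"plan": [[[-0.007, -0.033, 0, 0, 0, 0, 0.4], [-0.014, -0.066, 0, 0, 0, 0, 0.4], [-0.022, -0.099, 0, 0, 0, 0, 0.4], [-0.029, -0.132, 0, 0, 0, 0, 0.4], [-0.037, -0.166, 0, 0, 0, 0, 0.4]]]}}

```text
time_s: 21.38
eef_pos: [0.4618, -0.107, 0.2396]
eef_rot: [-0.0, 0.087, 0.996, 0.0]
wrist_force: [-0.3, -0.3, -2.0]
opening: 0.596
grasp_force: 63.0
```

>>> {"method": "carry_out", "body": {"plan": [[[-0.007, -0.033, 0, 0, 0, 0, 0.4], [-0.014, -0.066, 0, 0, 0, 0, 0.4], [-0.022, -0.099, 0, 0, 0, 0, 0.4], [-0.029, -0.132, 0, 0, 0, 0, 0.4], [-0.036, -0.166, 0, 0, 0, 0, 0.4]]]}}

```text
time_s: 21.8
eef_pos: [0.4258, -0.273, 0.2396]
eef_rot: [-0.0, 0.087, 0.996, 0.0]
wrist_force: [1.5, -1.1, -1.1]
opening: 0.593
grasp_force: 63.0
```

>>> {"method": "carry_out", "body": {"plan": [[[0, 0, -0.02, 0, 0, 0, 0.4], [0, 0, -0.055, 0, 0, 0, 0.4], [0, 0, -0.09, 0, 0, 0, 0.4], [0, 0, -0.125, 0, 0, 0, 0.4], [0, 0, -0.155, 0, 0, 0, 0.4]]]}}

```text
time_s: 22.22
eef_pos: [0.4257, -0.271, 0.0825]
eef_rot: [-0.001, 0.087, 0.996, 0.001]
wrist_force: [0.3, 0.6, -2.6]
opening: 0.599
grasp_force: 63.2
```

>>> {"method": "carry_out", "body": {"plan": [[[0, 0, -0.02, 0, 0, 0, 0.4], [0, 0, -0.035, 0, 0, 0, 0.4], [0, 0, -0.044, 0, 0, 0, 0.4], [0, 0, -0.048, 0, 0, 0, 0.4], [0, 0, -0.049, 0, 0, 0, 0.4]]]}}

```text
time_s: 22.63
eef_pos: [0.4265, -0.2716, 0.0354]
eef_rot: [-0.0, 0.087, 0.996, 0.0]
wrist_force: [-0.1, 0.3, -2.1]
opening: 0.591
grasp_force: 63.2
```

```bash
python3 -c "
from h import *
st()"
```

```text
t 22.63 p [ 0.4265 -0.2716  0.0354] yaw_y 80.0 tz [-0.001  0.001 -1.   ] q6 -2.2 F [-0.1  0.3 -2.1] T [ 0.02 -0.04  0.05] op 0.591 g 63.2
```

>>> {"method": "carry_out", "body": {"plan": [[[0, 0, -0.0015, 0, 0, 0, 0.4], [0, 0, -0.0015, 0, 0, 0, 0.65], [0, 0, -0.0015, 0, 0, 0, 0.75], [0, 0, -0.0015, 0, 0, 0, 0.75], [0, 0, 0.01, 0, 0, 0, 0.75]]]}}

```text
time_s: 23.05
eef_pos: [0.4258, -0.271, 0.0451]
eef_rot: [-0.001, 0.087, 0.996, 0.001]
wrist_force: [-0.6, 0.4, 0.0]
opening: 0.75
grasp_force: 0.0
```

>>> {"method": "carry_out", "body": {"plan": [[[0, 0, 0.03, 0, 0, 0, 0.75], [0, 0, 0.07, 0, 0, 0, 0.75], [0, 0, 0.11, 0, 0, 0, 0.75], [0, 0, 0.15, 0, 0, 0, 0.9], [0, 0.02, 0.19, 0, 0, 0, 0.9]]]}}

```text
time_s: 23.47
eef_pos: [0.4268, -0.2552, 0.2372]
eef_rot: [0.001, 0.088, 0.996, -0.002]
wrist_force: [1.4, -0.9, 0.8]
opening: 0.898
grasp_force: 0.0
```

>>> {"method": "carry_out", "body": {"plan": [[[0.004, 0.038, 0, 0, 0, 0, 0.9], [0.008, 0.076, 0, 0, 0, 0, 0.9], [0.013, 0.114, 0, 0, 0, 0, 0.9], [0.018, 0.152, 0, 0, 0, 0, 0.9], [0.022, 0.19, 0, 0, 0, 0, 0.9]]]}}

```text
time_s: 23.88
eef_pos: [0.4487, -0.0615, 0.2347]
eef_rot: [0.001, 0.087, 0.996, -0.0]
wrist_force: [0.9, -0.0, -0.5]
opening: 0.901
grasp_force: 0.0
```

>>> {"method": "carry_out", "body": {"plan": [[[0.004, 0.038, 0, 0, 0, 0, 0.9], [0.008, 0.076, 0, 0, 0, 0, 0.9], [0.013, 0.114, 0, 0, 0, 0, 0.9], [0.018, 0.152, 0, 0, 0, 0, 0.9], [0.022, 0.19, 0, 0, 0, 0, 0.9]]]}}

```text
time_s: 24.3
eef_pos: [0.4707, 0.1289, 0.2347]
eef_rot: [0.001, 0.087, 0.996, 0.0]
wrist_force: [0.8, 0.2, 0.8]
opening: 0.902
grasp_force: 0.0
```

>>> {"method": "carry_out", "body": {"plan": [[[0.004, 0.038, 0, 0, 0, 0, 0.9], [0.008, 0.076, 0, 0, 0, 0, 0.9], [0.013, 0.114, 0, 0, 0, 0, 0.9], [0.018, 0.152, 0, 0, 0, 0, 0.9], [0.021, 0.188, 0, 0, 0, 0, 0.9]]]}}

```text
time_s: 24.72
eef_pos: [0.4917, 0.3172, 0.2347]
eef_rot: [0.001, 0.087, 0.996, 0.0]
wrist_force: [0.0, -1.3, 0.4]
opening: 0.903
grasp_force: 0.0
```

```bash
python3 -c "
from h import *
st()
c=lids('top',.166,.186,.05,.45);lids('top',.05,.085,-.45,-.1,c)
c=lids('scene',.166,.186,.05,.45);lids('scene',.05,.085,-.45,-.1,c)"
```

```text
t 24.72 p [0.4917 0.3172 0.2347] yaw_y 80.1 tz [ 0.002  0.001 -1.   ] q6 -1.03 F [ 0.  -1.3  0.4] T [-0.01  0.05  0.03] op 0.903 g 0.0
top 231 [0.594 0.292 0.026]
top 89 [0.484 0.316 0.025]
top 81 [ 0.791 -0.415  0.034]
top 209 [ 0.5   -0.374  0.026]
top 208 [ 0.425 -0.274  0.026]
top 214 [ 0.417 -0.363  0.026]
scene 414 [0.493 0.318 0.026]
scene 433 [0.595 0.296 0.027]
scene 208 [ 0.419 -0.358  0.028]
scene 211 [ 0.5   -0.368  0.027]
scene 70 [ 0.365 -0.262  0.019]
scene 232 [ 0.427 -0.272  0.03 ]
scene 66 [ 0.572 -0.284  0.019]
```

>>> {"method": "carry_out", "body": {"plan": [[[0, 0, -0.02, 0, 0, 0, 0.9], [0, 0, -0.05, 0, 0, 0, 0.9], [0, 0, -0.075, 0, 0, 0, 0.9], [0, 0, -0.088, 0, 0, 0, 0.9], [0, 0, -0.094, 0, 0, 0, 0.9]]]}}

```text
time_s: 25.23
eef_pos: [0.4904, 0.3139, 0.1375]
eef_rot: [-0.001, 0.087, 0.996, -0.001]
wrist_force: [-0.7, -0.3, 0.3]
opening: 0.899
grasp_force: 0.0
```

>>> {"method": "carry_out", "body": {"plan": [[[0, 0, 0, 0, 0, 0, 0.6], [0, 0, 0, 0, 0, 0, 0.4], [0, 0, 0, 0, 0, 0, 0.4], [0, 0, 0, 0, 0, 0, 0.4], [0, 0, 0, 0, 0, 0, 0.4]]]}}

```text
time_s: 25.65
eef_pos: [0.493, 0.3153, 0.1411]
eef_rot: [0.002, 0.087, 0.996, 0.001]
wrist_force: [-0.1, -0.1, 5.4]
opening: 0.594
grasp_force: 62.7
```

>>> {"method": "carry_out", "body": {"plan": [[[0, 0, 0.01, 0, 0, 0, 0.4], [0, 0, 0.03, 0, 0, 0, 0.4], [0, 0, 0.06, 0, 0, 0, 0.4], [0, 0, 0.09, 0, 0, 0, 0.4], [0, 0, 0.1, 0, 0, 0, 0.4]]]}}

```text
time_s: 26.07
eef_pos: [0.4935, 0.3157, 0.2447]
eef_rot: [0.003, 0.087, 0.996, 0.002]
wrist_force: [0.9, 0.2, 0.4]
opening: 0.594
grasp_force: 62.4
```

```bash
python3 -c "
from h import *
st()"
```

```text
t 26.07 p [0.4935 0.3157 0.2447] yaw_y 80.1 tz [ 0.007  0.003 -1.   ] q6 -1.03 F [0.9 0.2 0.4] T [ 0.04 -0.07  0.03] op 0.594 g 62.4
```

>>> {"method": "carry_out", "body": {"plan": [[[-0.004, -0.03, 0, 0, 0, 0, 0.4], [-0.008, -0.064, 0, 0, 0, 0, 0.4], [-0.012, -0.098, 0, 0, 0, 0, 0.4], [-0.015, -0.132, 0, 0, 0, 0, 0.4], [-0.018, -0.166, 0, 0, 0, 0, 0.4]]]}}

```text
time_s: 26.48
eef_pos: [0.4728, 0.1476, 0.2388]
eef_rot: [-0.0, 0.086, 0.996, -0.0]
wrist_force: [0.2, -0.4, -1.5]
opening: 0.595
grasp_force: 62.7
```

>>> {"method": "carry_out", "body": {"plan": [[[-0.004, -0.033, 0, 0, 0, 0, 0.4], [-0.008, -0.066, 0, 0, 0, 0, 0.4], [-0.012, -0.099, 0, 0, 0, 0, 0.4], [-0.015, -0.132, 0, 0, 0, 0, 0.4], [-0.018, -0.166, 0, 0, 0, 0, 0.4]]]}}

```text
time_s: 26.9
eef_pos: [0.4548, -0.0184, 0.239]
eef_rot: [-0.0, 0.087, 0.996, 0.0]
wrist_force: [1.1, -0.3, -0.7]
opening: 0.594
grasp_force: 62.7
```

>>> {"method": "carry_out", "body": {"plan": [[[-0.004, -0.033, 0, 0, 0, 0, 0.4], [-0.008, -0.066, 0, 0, 0, 0, 0.4], [-0.012, -0.099, 0, 0, 0, 0, 0.4], [-0.015, -0.132, 0, 0, 0, 0, 0.4], [-0.018, -0.165, 0, 0, 0, 0, 0.4]]]}}

```text
time_s: 27.32
eef_pos: [0.4369, -0.1835, 0.239]
eef_rot: [-0.0, 0.087, 0.996, 0.0]
wrist_force: [1.0, 1.2, -0.1]
opening: 0.595
grasp_force: 62.7
```

>>> {"method": "carry_out", "body": {"plan": [[[0, 0, -0.02, 0, 0, 0, 0.4], [0, 0, -0.055, 0, 0, 0, 0.4], [0, 0, -0.09, 0, 0, 0, 0.4], [0, 0, -0.125, 0, 0, 0, 0.4], [0, 0, -0.155, 0, 0, 0, 0.4]]]}}

```text
time_s: 27.73
eef_pos: [0.4366, -0.1816, 0.0819]
eef_rot: [-0.001, 0.087, 0.996, 0.0]
wrist_force: [-0.1, -0.0, -1.0]
opening: 0.592
grasp_force: 62.8
```

>>> {"method": "carry_out", "body": {"plan": [[[0, 0, -0.02, 0, 0, 0, 0.4], [0, 0, -0.035, 0, 0, 0, 0.4], [0, 0, -0.043, 0, 0, 0, 0.4], [0, 0, -0.047, 0, 0, 0, 0.4], [0, 0, -0.048, 0, 0, 0, 0.4]]]}}

```text
time_s: 28.15
eef_pos: [0.4375, -0.182, 0.0358]
eef_rot: [-0.0, 0.087, 0.996, 0.0]
wrist_force: [0.2, 0.2, -1.3]
opening: 0.593
grasp_force: 62.8
```

```bash
python3 -c "
from h import *
st()"
```

```text
t 28.15 p [ 0.4375 -0.182   0.0358] yaw_y 80.0 tz [-0.001  0.    -1.   ] q6 -2.04 F [ 0.2  0.2 -1.3] T [-0.06  0.02 -0.03] op 0.593 g 62.8
```

>>> {"method": "carry_out", "body": {"plan": [[[0, 0, -0.002, 0, 0, 0, 0.4], [0, 0, -0.002, 0, 0, 0, 0.65], [0, 0, -0.002, 0, 0, 0, 0.75], [0, 0, -0.002, 0, 0, 0, 0.75], [0, 0, 0.01, 0, 0, 0, 0.75]]]}}

```text
time_s: 28.57
eef_pos: [0.4367, -0.1814, 0.0452]
eef_rot: [-0.001, 0.087, 0.996, 0.001]
wrist_force: [-0.1, 0.3, -0.3]
opening: 0.751
grasp_force: 0.0
```

>>> {"method": "carry_out", "body": {"plan": [[[0, 0, 0.03, 0, 0, 0, 0.75], [0, 0, 0.07, 0, 0, 0, 0.75], [0, 0, 0.11, 0, 0, 0, 0.75], [0, 0, 0.15, 0, 0, 0, 0.9], [0, 0.02, 0.19, 0, 0, 0, 0.9]]]}}

```text
time_s: 28.98
eef_pos: [0.438, -0.1654, 0.2367]
eef_rot: [0.001, 0.088, 0.996, -0.001]
wrist_force: [1.0, -1.1, -0.1]
opening: 0.903
grasp_force: 0.0
```

>>> {"method": "carry_out", "body": {"plan": [[[0.01, 0.03, 0, 0, 0, 0, 0.9], [0.02, 0.06, 0, 0, 0, 0, 0.9], [0.03, 0.09, 0, 0, 0, 0, 0.9], [0.04, 0.12, 0, 0, 0, 0, 0.9], [0.052, 0.153, 0, 0, 0, 0, 0.9]]]}}

```text
time_s: 29.4
eef_pos: [0.49, -0.0093, 0.2343]
eef_rot: [0.001, 0.087, 0.996, -0.0]
wrist_force: [0.6, 0.1, 1.1]
opening: 0.903
grasp_force: 0.0
```

>>> {"method": "carry_out", "body": {"plan": [[[0.01, 0.03, 0, 0, 0, 0, 0.9], [0.02, 0.06, 0, 0, 0, 0, 0.9], [0.03, 0.09, 0, 0, 0, 0, 0.9], [0.04, 0.12, 0, 0, 0, 0, 0.9], [0.052, 0.153, 0, 0, 0, 0, 0.9]]]}}

```text
time_s: 29.82
eef_pos: [0.5419, 0.1439, 0.234]
eef_rot: [0.001, 0.087, 0.996, -0.0]
wrist_force: [0.3, 0.2, -0.0]
opening: 0.9
grasp_force: 0.0
```

>>> {"method": "carry_out", "body": {"plan": [[[0.01, 0.03, 0, 0, 0, 0, 0.9], [0.02, 0.06, 0, 0, 0, 0, 0.9], [0.03, 0.09, 0, 0, 0, 0, 0.9], [0.04, 0.12, 0, 0, 0, 0, 0.9], [0.053, 0.152, 0, 0, 0, 0, 0.9]]]}}

```text
time_s: 30.23
eef_pos: [0.5947, 0.296, 0.2339]
eef_rot: [0.0, 0.087, 0.996, 0.0]
wrist_force: [0.6, 0.2, -0.2]
opening: 0.899
grasp_force: 0.0
```

```bash
python3 -c "
from h import *
st()
c=lids('top',.166,.186,.05,.45);lids('top',.05,.085,-.45,-.1,c)
c=lids('scene',.166,.186,.05,.45);lids('scene',.05,.085,-.45,-.1,c)"
```

```text
t 30.23 p [0.5947 0.296  0.2339] yaw_y 80.0 tz [ 0. -0. -1.] q6 -1.11 F [ 0.6  0.2 -0.2] T [-0.01 -0.03 -0.03] op 0.899 g 0.0
top 147 [0.593 0.292 0.026]
top 84 [ 0.791 -0.416  0.035]
top 208 [ 0.501 -0.374  0.026]
top 199 [ 0.438 -0.184  0.026]
top 211 [ 0.425 -0.274  0.026]
top 214 [ 0.416 -0.362  0.027]
scene 367 [0.595 0.297 0.027]
scene 209 [ 0.416 -0.358  0.029]
scene 212 [ 0.5   -0.368  0.028]
scene 74 [ 0.365 -0.262  0.019]
scene 221 [ 0.424 -0.268  0.028]
scene 70 [ 0.573 -0.284  0.019]
scene 244 [ 0.438 -0.18   0.027]
```

>>> {"method": "carry_out", "body": {"plan": [[[0, 0, -0.02, 0, 0, 0, 0.9], [0, 0, -0.05, 0, 0, 0, 0.9], [0, 0, -0.075, 0, 0, 0, 0.9], [0, 0, -0.088, 0, 0, 0, 0.9], [0, 0, -0.093, 0, 0, 0, 0.9]]]}}

```text
time_s: 30.75
eef_pos: [0.593, 0.2936, 0.1376]
eef_rot: [-0.002, 0.087, 0.996, -0.001]
wrist_force: [-0.1, -0.3, -0.4]
opening: 0.896
grasp_force: 0.0
```

>>> {"method": "carry_out", "body": {"plan": [[[0, 0, 0, 0, 0, 0, 0.6], [0, 0, 0, 0, 0, 0, 0.4], [0, 0, 0, 0, 0, 0, 0.4], [0, 0, 0, 0, 0, 0, 0.4], [0, 0, 0, 0, 0, 0, 0.4]]]}}

```text
time_s: 31.17
eef_pos: [0.596, 0.2947, 0.1425]
eef_rot: [0.002, 0.087, 0.996, 0.001]
wrist_force: [0.4, 0.4, 5.0]
opening: 0.592
grasp_force: 63.0
```

>>> {"method": "carry_out", "body": {"plan": [[[0, 0, 0.01, 0, 0, 0, 0.4], [0, 0, 0.03, 0, 0, 0, 0.4], [0, 0, 0.06, 0, 0, 0, 0.4], [0, 0, 0.09, 0, 0, 0, 0.4], [0, 0, 0.1, 0, 0, 0, 0.4]]]}}

```text
time_s: 31.58
eef_pos: [0.5966, 0.2952, 0.2463]
eef_rot: [0.003, 0.087, 0.996, 0.001]
wrist_force: [1.2, 0.2, -0.2]
opening: 0.589
grasp_force: 62.6
```

```bash
python3 -c "
from h import *
st()"
```

```text
t 31.58 p [0.5966 0.2952 0.2463] yaw_y 80.1 tz [ 0.007  0.002 -1.   ] q6 -1.12 F [ 1.2  0.2 -0.2] T [ 0.12 -0.05 -0.03] op 0.589 g 62.6
```

>>> {"method": "carry_out", "body": {"plan": [[[-0.005, -0.03, 0, 0, 0, 0, 0.4], [-0.01, -0.062, 0, 0, 0, 0, 0.4], [-0.016, -0.095, 0, 0, 0, 0, 0.4], [-0.021, -0.128, 0, 0, 0, 0, 0.4], [-0.026, -0.161, 0, 0, 0, 0, 0.4]]]}}

```text
time_s: 32.0
eef_pos: [0.5676, 0.1323, 0.2397]
eef_rot: [-0.001, 0.086, 0.996, -0.0]
wrist_force: [0.5, 0.3, -3.2]
opening: 0.596
grasp_force: 63.0
```

>>> {"method": "carry_out", "body": {"plan": [[[-0.005, -0.033, 0, 0, 0, 0, 0.4], [-0.01, -0.066, 0, 0, 0, 0, 0.4], [-0.016, -0.098, 0, 0, 0, 0, 0.4], [-0.021, -0.13, 0, 0, 0, 0, 0.4], [-0.026, -0.162, 0, 0, 0, 0, 0.4]]]}}

```text
time_s: 32.42
eef_pos: [0.5417, -0.0298, 0.2399]
eef_rot: [-0.0, 0.087, 0.996, 0.0]
wrist_force: [0.3, 0.2, -1.6]
opening: 0.591
grasp_force: 63.0
```

>>> {"method": "carry_out", "body": {"plan": [[[-0.005, -0.033, 0, 0, 0, 0, 0.4], [-0.01, -0.066, 0, 0, 0, 0, 0.4], [-0.016, -0.098, 0, 0, 0, 0, 0.4], [-0.021, -0.13, 0, 0, 0, 0, 0.4], [-0.026, -0.161, 0, 0, 0, 0, 0.4]]]}}

```text
time_s: 32.83
eef_pos: [0.5157, -0.1909, 0.2399]
eef_rot: [-0.0, 0.087, 0.996, 0.0]
wrist_force: [-0.5, -0.3, -2.2]
opening: 0.589
grasp_force: 63.0
```

>>> {"method": "carry_out", "body": {"plan": [[[0, 0, -0.02, 0, 0, 0, 0.4], [0, 0, -0.055, 0, 0, 0, 0.4], [0, 0, -0.09, 0, 0, 0, 0.4], [0, 0, -0.125, 0, 0, 0, 0.4], [0, 0, -0.155, 0, 0, 0, 0.4]]]}}

```text
time_s: 33.25
eef_pos: [0.5154, -0.1889, 0.0827]
eef_rot: [-0.001, 0.087, 0.996, 0.0]
wrist_force: [-0.1, -0.2, -2.3]
opening: 0.594
grasp_force: 63.1
```

>>> {"method": "carry_out", "body": {"plan": [[[0, 0, -0.02, 0, 0, 0, 0.4], [0, 0, -0.035, 0, 0, 0, 0.4], [0, 0, -0.043, 0, 0, 0, 0.4], [0, 0, -0.047, 0, 0, 0, 0.4], [0, 0, -0.048, 0, 0, 0, 0.4]]]}}

```text
time_s: 33.67
eef_pos: [0.5164, -0.1893, 0.0369]
eef_rot: [-0.0, 0.087, 0.996, 0.0]
wrist_force: [-0.4, -0.0, -1.3]
opening: 0.589
grasp_force: 63.1
```

```bash
python3 -c "
from h import *
st()"
```

```text
t 33.67 p [ 0.5164 -0.1893  0.0369] yaw_y 80.0 tz [-0.001  0.    -1.   ] q6 -1.96 F [-0.4 -0.  -1.3] T [-0.02 -0.02 -0.01] op 0.589 g 63.1
```

>>> {"method": "carry_out", "body": {"plan": [[[0, 0, -0.002, 0, 0, 0, 0.4], [0, 0, -0.003, 0, 0, 0, 0.65], [0, 0, -0.003, 0, 0, 0, 0.75], [0, 0, -0.003, 0, 0, 0, 0.75], [0, 0, 0.01, 0, 0, 0, 0.75]]]}}

```text
time_s: 34.08
eef_pos: [0.5155, -0.1888, 0.0462]
eef_rot: [-0.001, 0.087, 0.996, 0.001]
wrist_force: [-0.2, 0.5, 0.4]
opening: 0.75
grasp_force: 0.0
```

>>> {"method": "carry_out", "body": {"plan": [[[0, 0, 0.03, 0, 0, 0, 0.75], [0, 0, 0.07, 0, 0, 0, 0.75], [0, 0.01, 0.11, 0, 0, 0, 0.5], [0, 0.02, 0.15, 0, 0, 0, 0.2], [0, 0.03, 0.19, 0, 0, 0, 0]]]}}

```text
time_s: 34.5
eef_pos: [0.5165, -0.1592, 0.2401]
eef_rot: [0.001, 0.087, 0.996, -0.0]
wrist_force: [1.6, 0.1, 0.8]
opening: 0.331
grasp_force: 0.0
```

>>> {"method": "carry_out", "body": {"plan": [[[0, 0, 0.03, 0, 0, 0, 0], [0, 0, 0.06, 0, 0, 0, 0], [0.035, 0, 0.06, 0, 0, 0, 0], [0.07, 0, 0.06, 0, 0, 0, 0], [0.105, 0, 0.06, 0, 0, 0, 0]]]}}

```text
time_s: 34.92
eef_pos: [0.6233, -0.1596, 0.3001]
eef_rot: [0.002, 0.087, 0.996, -0.001]
wrist_force: [0.8, -0.9, 0.3]
opening: 0.003
grasp_force: 0.0
```

>>> {"method": "carry_out", "body": {"plan": [[[0.035, 0, 0, 0, 0, 0, 0], [0.06, 0, 0, 0, 0, 0, 0], [0.06, 0, 0, 0, 0, 0, 0], [0.06, 0, 0, 0, 0, 0, 0], [0.06, 0, 0, 0, 0, 0, 0]]]}}

```text
time_s: 35.33
eef_pos: [0.6812, -0.1594, 0.2975]
eef_rot: [-0.0, 0.087, 0.996, -0.0]
wrist_force: [0.0, -1.1, 1.7]
opening: 0.001
grasp_force: 0.0
```

```bash
python3 - <<'E'
from h import *
st()
for n in('top','scene'):
    c=lids(n,.05,.085,-.45,-.1);W=cloud(c);save(c,n+'5.png')
    m=(W[...,2]>.326)&(W[...,2]<.36)&(abs(W[...,1]+.283)<.06)&(W[...,0]>.56)&(W[...,0]<.63);P=W[m];print('T',len(P),P.mean(0) if len(P) else 0)
    m=(W[...,2]>.13)&(W[...,2]<.2)&(abs(W[...,1]+.283)<.05)&(abs(W[...,0]-.58)<.04);P=W[m];print('bar',len(P),P.mean(0) if len(P) else 0)
E
```

```text
t 35.33 p [ 0.6812 -0.1594  0.2975] yaw_y 80.1 tz [-0. -0. -1.] q6 -1.8 F [ 0.  -1.1  1.7] T [ 0.08 -0.06 -0.05] op 0.001 g 0.0
top 82 [ 0.792 -0.416  0.034]
top 210 [ 0.501 -0.374  0.027]
top 208 [ 0.425 -0.274  0.026]
top 212 [ 0.416 -0.363  0.027]
T 157 [ 0.59328972 -0.28912259  0.33522208]
bar 49 [ 0.5759916  -0.28681898  0.16610195]
scene 214 [ 0.418 -0.359  0.029]
scene 209 [ 0.5   -0.368  0.028]
scene 71 [ 0.366 -0.262  0.02 ]
scene 227 [ 0.427 -0.271  0.028]
scene 70 [ 0.573 -0.283  0.02 ]
scene 243 [ 0.437 -0.182  0.03 ]
scene 252 [ 0.519 -0.189  0.029]
T 85 [ 0.59533181 -0.27401397  0.33585262]
bar 61 [ 0.5797937  -0.27963416  0.16324272]
```

View pics/scene5.png

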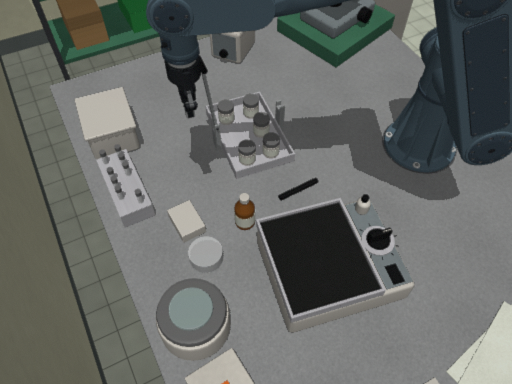

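All five jars are in the tray and the deck is empty. The bar is still upright at px (210,110), with the gripper behind it. Next I'm computing the swing path.

```bash
python3 - <<'E'
import numpy as np
h=np.array([.573,-.284]);ex=np.array([.995,-.103]);r=.18
prev=np.array([.673,-.294,.275]);start=prev
th=np.concatenate([np.linspace(1.62,.0,25)])
for k in range(0,25,5):
    for t in th[k:k+5]:
        u=-r*np.cos(t)+.002*np.sin(t)+.011; z=.095+r*np.sin(t)+.002*np.cos(t)
        p=np.array([*(h+ex*u),z]);print(round(t,2),np.round(p,3),np.round(p-start,3).tolist())
    start=p;print()
E
```

```text
1.62 [ 0.595 -0.286  0.275] [-0.078, 0.008, -0.0]
1.55 [ 0.583 -0.285  0.275] [-0.09, 0.009, 0.0]
1.48 [ 0.571 -0.284  0.275] [-0.102, 0.01, -0.0]
1.42 [ 0.559 -0.283  0.273] [-0.114, 0.011, -0.002]
1.35 [ 0.547 -0.281  0.271] [-0.126, 0.013, -0.004]

1.28 [ 0.535 -0.28   0.268] [-0.012, 0.001, -0.003]
1.22 [ 0.523 -0.279  0.264] [-0.023, 0.002, -0.007]
1.15 [ 0.512 -0.278  0.26 ] [-0.034, 0.004, -0.011]
1.08 [ 0.501 -0.277  0.255] [-0.045, 0.005, -0.016]
1.01 [ 0.491 -0.275  0.249] [-0.056, 0.006, -0.022]

0.94 [ 0.481 -0.274  0.242] [-0.01, 0.001, -0.007]
0.88 [ 0.471 -0.273  0.235] [-0.02, 0.002, -0.014]
0.81 [ 0.462 -0.272  0.227] [-0.029, 0.003, -0.022]
0.74 [ 0.453 -0.272  0.218] [-0.037, 0.004, -0.031]
0.68 [ 0.445 -0.271  0.209] [-0.045, 0.005, -0.04]

0.61 [ 0.438 -0.27   0.199] [-0.007, 0.001, -0.01]
0.54 [ 0.431 -0.269  0.189] [-0.014, 0.001, -0.02]
0.47 [ 0.425 -0.269  0.179] [-0.02, 0.002, -0.03]
0.4 [ 0.42  -0.268  0.168] [-0.025, 0.003, -0.041]
0.34 [ 0.416 -0.268  0.156] [-0.03, 0.003, -0.053]

0.27 [ 0.412 -0.267  0.145] [-0.004, 0.0, -0.012]
0.2 [ 0.409 -0.267  0.133] [-0.007, 0.001, -0.023]
0.14 [ 0.407 -0.267  0.121] [-0.009, 0.001, -0.035]
0.07 [ 0.405 -0.267  0.109] [-0.01, 0.001, -0.047]
0.0 [ 0.405 -0.267  0.097] [-0.011, 0.001, -0.059]
```

>>> {"method": "carry_out", "body": {"plan": [[[-0.002, -0.03, -0.005, 0, 0, 0, 0], [-0.004, -0.06, -0.01, 0, 0, 0, 0], [-0.006, -0.09, -0.018, 0, 0, 0, 0], [-0.007, -0.12, -0.022, 0, 0, 0, 0], [-0.007, -0.135, -0.022, 0, 0, 0, 0]]]}}

```text
time_s: 35.85
eef_pos: [0.6727, -0.298, 0.2749]
eef_rot: [-0.001, 0.088, 0.996, -0.0]
wrist_force: [-0.6, -0.2, -1.3]
opening: 0.002
grasp_force: 0.0
```

>>> {"method": "carry_out", "body": {"plan": [[[-0.025, 0.003, 0, 0, 0, 0, 0], [-0.045, 0.005, 0, 0, 0, 0, 0], [-0.056, 0.007, 0, 0, 0, 0, 0], [-0.067, 0.008, 0, 0, 0, 0, 0], [-0.078, 0.009, 0, 0, 0, 0, 0]]]}}

```text
time_s: 36.27
eef_pos: [0.5962, -0.2852, 0.277]
eef_rot: [0.001, 0.087, 0.996, -0.0]
wrist_force: [2.3, -0.4, 0.7]
opening: 0.0
grasp_force: 0.0
```

>>> {"method": "carry_out", "body": {"plan": [[[-0.012, 0.001, 0, 0, 0, 0, 0], [-0.024, 0.002, 0, 0, 0, 0, 0], [-0.036, 0.003, -0.002, 0, 0, 0, 0], [-0.048, 0.005, -0.004, 0, 0, 0, 0], [-0.06, 0.006, -0.007, 0, 0, 0, 0]]]}}

```text
time_s: 36.68
eef_pos: [0.5365, -0.2793, 0.2702]
eef_rot: [0.002, 0.087, 0.996, -0.001]
wrist_force: [1.1, 0.7, 1.6]
opening: 0.005
grasp_force: 0.8
```

```bash
python3 - <<'E'
from h import *
st()
c=camera('scene');save(c,'s6.png')
E
```

```text
t 36.68 p [ 0.5365 -0.2793  0.2702] yaw_y 80.0 tz [ 0.003 -0.002 -1.   ] q6 -2.07 F [1.1 0.7 1.6] T [-0.01 -0.19  0.03] op 0.005 g 0.8
```

View pics/s6.png

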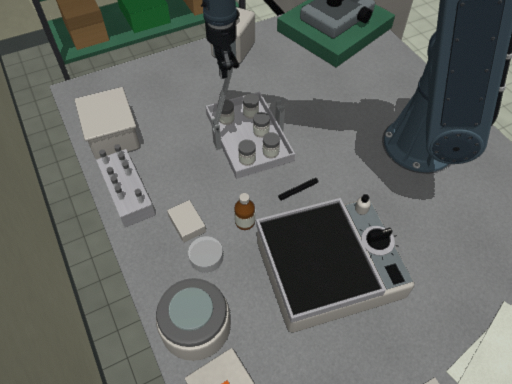

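The bar is following the fingertips at px (225,72), so I'm continuing along the arc.

>>> {"method": "carry_out", "body": {"plan": [[[-0.012, 0.001, -0.004, 0, 0, 0, 0], [-0.023, 0.002, -0.008, 0, 0, 0, 0], [-0.034, 0.003, -0.013, 0, 0, 0, 0], [-0.044, 0.005, -0.019, 0, 0, 0, 0], [-0.054, 0.006, -0.026, 0, 0, 0, 0]]]}}

```text
time_s: 37.15
eef_pos: [0.4829, -0.2734, 0.2439]
eef_rot: [0.001, 0.087, 0.996, -0.001]
wrist_force: [0.6, 0.3, 2.6]
opening: -0.0
grasp_force: 0.7
```

>>> {"method": "carry_out", "body": {"plan": [[[-0.01, 0.001, -0.007, 0, 0, 0, 0], [-0.019, 0.002, -0.015, 0, 0, 0, 0], [-0.028, 0.003, -0.024, 0, 0, 0, 0], [-0.036, 0.003, -0.033, 0, 0, 0, 0], [-0.043, 0.004, -0.043, 0, 0, 0, 0]]]}}

```text
time_s: 37.57
eef_pos: [0.4398, -0.2696, 0.2004]
eef_rot: [0.001, 0.087, 0.996, -0.001]
wrist_force: [0.7, -0.2, 1.4]
opening: -0.001
grasp_force: 0.6
```

>>> {"method": "carry_out", "body": {"plan": [[[-0.007, 0.001, -0.01, 0, 0, 0, 0], [-0.013, 0.001, -0.02, 0, 0, 0, 0], [-0.018, 0.002, -0.031, 0, 0, 0, 0], [-0.022, 0.002, -0.043, 0, 0, 0, 0], [-0.025, 0.003, -0.054, 0, 0, 0, 0]]]}}

```text
time_s: 37.98
eef_pos: [0.4144, -0.2666, 0.1448]
eef_rot: [0.0, 0.087, 0.996, -0.0]
wrist_force: [-1.4, -0.9, 1.5]
opening: -0.002
grasp_force: 0.5
```

```bash
python3 - <<'E'
from h import *
st()
E
```

```text
t 37.98 p [ 0.4144 -0.2666  0.1448] yaw_y 80.0 tz [ 0.    -0.001 -1.   ] q6 -2.21 F [-1.4 -0.9  1.5] T [-0.14  0.02  0.02] op -0.002 g 0.5
```

>>> {"method": "carry_out", "body": {"plan": [[[-0.003, 0, -0.01, 0, 0, 0, 0], [-0.005, 0, -0.02, 0, 0, 0, 0], [-0.007, 0, -0.03, 0, 0, 0, 0], [-0.008, 0, -0.039, 0, 0, 0, 0], [-0.008, 0, -0.045, 0, 0, 0, 0]]]}}

```text
time_s: 38.4
eef_pos: [0.4062, -0.2662, 0.099]
eef_rot: [-0.0, 0.087, 0.996, 0.0]
wrist_force: [-0.9, 0.9, 1.2]
opening: 0.001
grasp_force: 0.6
```

>>> {"method": "carry_out", "body": {"plan": [[[0, 0, -0.002, 0, 0, 0, 0], [0, 0, -0.004, 0, 0, 0, 0], [0, 0, -0.004, 0, 0, 0, 0], [0, 0, -0.004, 0, 0, 0, 0], [0, 0, -0.004, 0, 0, 0, 0]]]}}

```text
time_s: 38.82
eef_pos: [0.4063, -0.2664, 0.0987]
eef_rot: [-0.001, 0.086, 0.996, 0.0]
wrist_force: [-11.0, 8.6, 28.4]
opening: -0.002
grasp_force: 14.2
```

```bash
python3 - <<'E'
from h import *
st()
E
```

```text
t 38.82 p [ 0.4063 -0.2664  0.0987] yaw_y 80.1 tz [-0.002  0.001 -1.   ] q6 -2.22 F [-11.    8.6  28.4] T [ 1.5   1.99 -0.01] op -0.002 g 14.2
```

28 N at z ≈ 0.099 means the bar is resting in its catch. I'm backing off upward and checking.

>>> {"method": "carry_out", "body": {"plan": [[[0, 0, 0.005, 0, 0, 0, 0], [0, 0, 0.03, 0, 0, 0, 0], [0, 0, 0.07, 0, 0, 0, 0], [0, 0, 0.11, 0, 0, 0, 0], [0, 0, 0.15, 0, 0, 0, 0]]]}}

```text
time_s: 39.23
eef_pos: [0.4064, -0.2661, 0.2475]
eef_rot: [-0.0, 0.087, 0.996, 0.0]
wrist_force: [1.0, 0.5, 0.3]
opening: -0.001
grasp_force: 0.0
```

>>> {"method": "carry_out", "body": {"plan": [[[-0.03, 0.03, 0.02, 0, 0, 0, 0], [-0.04, 0.06, 0.04, 0, 0, 0, 0], [-0.05, 0.1, 0.05, 0, 0, 0, 0], [-0.06, 0.14, 0.05, 0, 0, 0, 0], [-0.06, 0.17, 0.05, 0, 0, 0, 0]]]}}

```text
time_s: 39.65
eef_pos: [0.3457, -0.0948, 0.2971]
eef_rot: [0.001, 0.087, 0.996, -0.0]
wrist_force: [0.9, -0.8, -0.2]
opening: -0.001
grasp_force: 0.0
```

>>> {"method": "carry_out", "body": {"plan": [[[0, 0.03, 0, 0, 0, 0, 0], [0, 0.06, 0, 0, 0, 0, 0], [0, 0.06, 0, 0, 0, 0, 0], [0, 0.06, 0, 0, 0, 0, 0], [0, 0.06, 0, 0, 0, 0, 0]]]}}

```text
time_s: 40.07
eef_pos: [0.3468, -0.0368, 0.2963]
eef_rot: [0.0, 0.086, 0.996, -0.0]
wrist_force: [-0.1, 0.2, -0.4]
opening: 0.0
grasp_force: 0.0
```

```bash
python3 - <<'E'
from h import *
st()
for n in('top','scene'):
    c=lids(n,.055,.08,-.45,-.1);W=cloud(c);save(c,n+'7.png')
    m=(W[...,2]>.085)&(W[...,2]<.13)&(abs(W[...,1]+.275)<.06)&(W[...,0]>.3)&(W[...,0]<.6);P=W[m];
    for a,b in((.32,.36),(.4,.45),(.45,.5),(.5,.55)):
        s=P[(P[:,0]>a)&(P[:,0]<b)];print(a,len(s),np.median(s,0).round(4) if len(s) else 0)
E
```

```text
t 40.07 p [ 0.3468 -0.0368  0.2963] yaw_y 80.1 tz [ 0.    -0.001 -1.   ] q6 -1.85 F [-0.1  0.2 -0.4] T [-0.    0.02  0.  ] op 0.0 g 0.0
top 61 [ 0.792 -0.415  0.033]
top 194 [ 0.516 -0.192  0.026]
top 205 [ 0.5   -0.374  0.026]
top 198 [ 0.437 -0.185  0.026]
top 87 [ 0.425 -0.268  0.025]
top 210 [ 0.416 -0.363  0.026]
0.32 143 [ 0.3426 -0.2655  0.1022]
0.4 94 [ 0.4246 -0.2732  0.0998]
0.45 93 [ 0.4756 -0.2774  0.0991]
0.5 90 [ 0.5246 -0.2836  0.0999]
scene 193 [ 0.417 -0.358  0.028]
scene 196 [ 0.498 -0.367  0.029]
scene 173 [ 0.426 -0.268  0.026]
scene 226 [ 0.441 -0.183  0.029]
scene 231 [ 0.516 -0.187  0.028]
0.32 119 [ 0.3443 -0.2577  0.1023]
0.4 91 [ 0.4253 -0.2662  0.1008]
0.45 97 [ 0.4747 -0.2721  0.1008]
0.5 96 [ 0.5251 -0.2772  0.1003]
```

View pics/scene7.png

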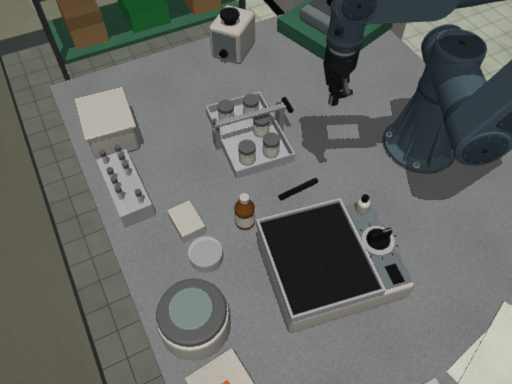

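The bar lies level from px (214,125) to (288,104), with its top at about 0.100 m along its length. All five jars stand under it, the bystanders have not moved, and the arm is clear.

```bash
python3 -c "
from bench import hand_in
print(hand_in())"
```

```text
the job is handed in; nothing more can be done
None
```

The job is handed in: the dial is at its off stop, all five jars stand upright in the carrier, and the retaining bar is down in its catch; `hand_in()` gave no verdict, so this rests on my final camera and force checks.

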